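# Stack a clutch pack and snap its retaining cap home

## Robot

A 7-joint arm with a two-finger parallel gripper is mounted at the origin on a cart in front of the work surface, level with it; the furniture and walls round the work are solid. World frame = base frame: x ahead of the robot, y to its left, z up, the work surface at z = 0. Lengths are in m, angles in rad, forces in N, time in s.
With the tool pointing down it reaches from about 0.375 to 0.925 m from the base axis. Payload 3.1 kg.
Tool frame: the origin (TCP) lies on the centre line of the jaws, within the pads' length; the fingertips stand 19 mm ahead of it and the grasp point (between the pads) is the TCP (arm.tip_reach is the distance from the TCP to the fingertips, in m); z points along the fingers, y is the line along which they close (so a half turn about z gives the same grasp; the last joint's range is limited). The gripper opens to 85 mm and grips with 20 to 120 N. Pads are 22 mm wide; open, the fingers measure 114 mm over their backs; the gripper's body (76 mm by 85 mm) begins 54 mm behind the grasp point. The pads swing forward as they close: fully open they stand 13 mm farther back than shut.
Start: joints at [-1.238, 0.383, 0.044, 1.598, -0.018, 1.161, -0.05], TCP at [0.271, 0.591, 0.23] pointing down, gripper open.
Joint ranges: [-2.61, 2.61], [-0.41, 2.15], [-1.48, 1.57], [0, 2.5], [-1.57, 4.71], [0.05, 1.97], [-2.85, 2.85]. Speed limits (rad/s): [2.79, 2.79, 3.14, 3.14, 3.14, 3.14, 3.14].

## Interface

Orientations are given as a unit quaternion [x, y, z, w].
In Python, from rig import sensors, capture, camera_info, workorder, spotter, arm gives the robot as it stands.
- The arm moves only by the tool arm_command, never from a script. Its argument "commands" is a list of rows, each an object of numbers: "dx", "dy", "dz": the shift along the tool's x, y, z in m; "rx", "ry", "rz": the turn, a rotation vector about the tool's x, y, z in rad; "hand": the finger opening in m, from 0 to 0.0854. In form: [{"dx": .., "dy": .., "dz": .., "rx": .., "ry": .., "rz": .., "hand": ..}, ...]. A call has 1 to 20 rows; each row is the pose to reach, as a shift and turn from the pose commanded when the call began, along the tool's axes at that moment; what a row does not reach only later rows make up. A row lasts 1/12 s, in which the tool goes at most 41.7 mm and 7.16 degrees, less where a joint would pass 70% of its speed; a pose out of reach is approached as far as the arm can. A call with a gripper value outside its range is refused whole. The fingers move at their own pace and stop on an object; "force" is the grip in N (left out, the last holds). Time passes only in rows, so rows that repeat a pose let the fingers close. It gives the time, the measured TCP pose, the force, the opening and the grip force at its end, in the units of the state.
- sensors.get_obs(): the state, without advancing time (a new reading comes with each control period).
- capture(name): name is "scene" or "side" or "wrist"; returns the picture (420x560x3 uint8, blue, green, red); there is no depth.
- camera_info(name): a dict with "vfov" (degrees; the focal length in pixels is half the picture's height over the tangent of half this angle, whatever the lens; pixels are square), "cx", "cy" (the principal point, pixels), "dist" ([k1, k2, p1, p2, k3] as OpenCV has them; the pictures are not rectified), "eye" and "rotation" of the camera in the world; the wrist camera has in their place "hand_eye" (4x4, takes a point from camera to tool coordinates, whose origin is the TCP and whose axes are the flange's). Camera axes: x right, y up, looking along -z (the intrinsics and any distortion apply to the point x, -y, -z); pixel columns grow to the right and rows downward; lengths in m; the calibration is good to about 2 mm. A picture is of the moment at which its call begins: read the wrist's pose just before it. camera_info takes no time and is no camera call.
- workorder.sign_off(): hands the job in; it is judged then, once.
Trained networks look in the newest picture that a camera, given by its name, has taken for a name from the list of things; names that differ only in an ending like _2 or _b are one class to them, and where a whole thing is asked for, a point or a joint stands for the part that bears it (a point fixed in the world has none). Each returns a list of dicts, best first, with "confidence" (0 to 1); they miss things now and then, are a little off and sometimes report something else, mostly with a low value. They report only what shows in the picture. A call takes as long as a camera call. They do not tell look-alikes from the thing itself.
- spotter.outline_of(camera, thing): "pixels" (420x560 bool, what is visible of it) and "position" ([row, column] in pixels, amid what is visible of it).
The state is a dict: "t": time; "joint_pos": joint angles; "qd": joint speeds; "tau": joint torques, N m; "ee_pos": TCP position; "ee_rot": TCP orientation; "wrist_force": force on the tool from outside, world axes, zero at the start; "moment": the same for the moment, N m; "grip_width": opening from 0.0 (shut) to 1.0 (fully open); "grasp_force": force on a finger pad.
Only numpy, scipy, OpenCV 4.12 (cv2) and the standard library are available. Lean on these libraries where they do the work, as an engineer would, in place of code of your own. Each camera call takes 0.05 s, during which the arm holds its last target. There are 200 camera calls.

## Task

Assemble the small clutch on its hub: lay the dark friction disc flat on the spring-loaded seat over the upright stud, then the smaller steel disc on top of it, letting go of each. Then press the retaining cap, flange down, onto the stud until it clicks, keep pressing after the force drops until the sprung seat has gone well down with the cap square on the discs, and finish there, still pushing the cap down with the gripper and not letting go. Leave the tape roll, the socket extension and the wrench where they lie.

Things in the scene. Friction and masses are not known exactly. Their poses are not given: they have to be found in the camera images.
- hub: Clutch hub fixed to the table, its place varies: dark steel flange 110 mm across, 12 mm thick, with four bolt heads (tops 17 mm up), a coil spring, a round aluminium spring seat on it and an upright stud on the axis. Origin: on the axis, at table height; z up. Seat: 60 mm across, top 36 mm up at rest, with a centring collar 28 mm across reaching 51 mm up. Both discs on: stack top 58 mm up.
- stud_tip (a point): Tip of the hub's upright steel stud, on the axis, 81 mm above the table. The stud is 20 mm across, coned over the top 6 mm.
- catches (a point): Point on the stud's axis 65 mm up, at the lower end of its three sprung catches, which stand out to 28 mm across and slope in at 24 degrees to 76 mm up. A cap pushed down wedges them in (about 5 to 12 N in all); they snap out over its flange when its underside is about 62 mm up, and the force drops.
- seat (a joint): How far the spring seat of the hub is pushed down from rest: 0 at rest to 0.008 m at the stop. It starts to move at 6 N (discs' weight included) and stiffens by 0.9 N per mm. Once snapped on, the cap sinks with the seat, its underside at 58 mm less this value; without a push on the cap the seat comes up again.
- friction_disc: Dark rubber friction disc lying flat: flat ring 64 mm across, 12 mm thick, hole 34 mm. Origin: centre of its underside, z up. Goes on first; 36 mm up when seated.
- steel_disc: Steel pressure disc lying flat: flat ring 52 mm across, 10 mm thick, hole 34 mm. Origin: centre of its underside, z up. Goes on the friction disc; 48 mm up when seated.
- cap: Aluminium retaining cap standing open end down: round body 38 mm across on a flange 48 mm across and 5 mm thick, 39 mm high in all; hole in the flange 23 mm across, 34 mm deep inside and 30 mm across above the flange. Origin: centre of its underside, z up. Grip its body above the flange; a tight, off-centre grip can hold it tilted.
- tape_roll: Black tape roll 62 mm across and 19 mm high, lying flat; a bystander. Origin: centre of its underside.
- wrench: Rusty combination wrench 206 mm long, 10 mm thick, lying about along y; a bystander. Origin: middle of its underside.
- extension: Chromed socket extension 140 mm long, 24 mm thick, lying about along x; a bystander. Origin: middle of its underside.
Not all that is in view belongs to the job. Several things have the shape of the steel_disc; the one meant has the colours described above.

How it is judged:
On the way, in this order (a step that is already met when the one before it is completed fails the run):
1. the friction disc lies flat on the seat, centred, let go (horizontal distance between friction_disc and hub below 0.006 m and z of friction_disc in the frame of hub between 0.033 and 0.039 m and angle between friction_disc's own z axis and vertical below 0.1 rad and contact force between the fingers and friction_disc below 0.3 N), for 0.2 s.
2. the steel disc lies flat on the friction disc, centred, let go (horizontal distance between each of steel_disc, friction_disc and hub below 0.006 m and z of steel_disc in the frame of hub between 0.044 and 0.051 m and angle between steel_disc's own z axis and vertical below 0.1 rad and contact force between the fingers and steel_disc below 0.3 N), for 0.2 s.
3. the cap has snapped on: its flange is below the catches (horizontal distance between cap and hub below 0.004 m and z of cap in the frame of hub below 0.0595 m and angle between cap's own z axis and vertical below 0.12 rad), for 0.1 s.
At the end, for the whole second after the job is handed in: Through the last second the gripper is in contact with the cap (over 2 N) and keeps the seat pushed down by more than 3 mm of its 8; friction disc, steel disc and cap lie flat on one another, upright (within 0.1 rad) and centred on the hub (discs within 6 mm, cap within 4 mm), at rest (horizontal distance between each of friction_disc, steel_disc and hub below 0.006 m and angle between each of friction_disc, steel_disc, cap's own z axis and vertical below 0.1 rad and distance between friction_disc and hub between 0.024 and 0.036 m and z of steel_disc in the frame of friction_disc between 0.009 and 0.015 m and horizontal distance between cap and hub below 0.004 m and z of cap in the frame of steel_disc between 0.007 and 0.013 m and value of joint seat above 0.003 m and contact force between the fingers and cap above 2 N and linear speed of cap below 0.02 m/s); the arm keeps its last pose, push and grip.
It fails at once if the tape roll, the extension or the wrench is pushed away by more than 3 cm (distance of any of tape_roll, extension, wrench from where it was at the start of the episode above 0.03 m).
It also fails if it takes over 64 s, if anything falls off the work surface, if the arm or the gripper's body presses on something with over 40 N, if the wrist force passes 120 N, or if a joint passes its speed limit or range.

## Working session

There is one attempt and no reset: what is moved stays moved. The work goes in short steps, Python scripts to look and compute and a tool call to move; the robot and the scene stay as the last step left them, time stands still between calls to the robot, and variables do not carry over. Pictures are saved under pics/ and viewed, at most 10 in all, crops included, and the job is handed in when it is done.

Besides the shell and the picture viewer there is one more tool, called after ">>>" as name(argument=value, ...) on one line, values as JSON. arm_command: Moves the arm, as the interface text tells. Its arguments: {"type":"object","properties":{"commands":{"type":"array","items":{"type":"object","properties":{"dx":{"type":"number"},"dy":{"type":"number"},"dz":{"type":"number"},"rx":{"type":"number"},"ry":{"type":"number"},"rz":{"type":"number"},"hand":{"type":"number"}}}},"force":{"type":"number"}},"required":["commands"]}

```bash
ls; mkdir -p pics; cat > h.py <<'E'
import numpy as np, cv2
from scipy.spatial.transform import Rotation as R
from rig import sensors, capture, camera_info, workorder, spotter, arm
def cam(name):
    i=camera_info(name); f=210/np.tan(np.radians(i['vfov'])/2)
    K=np.array([[f,0,i['cx']],[0,f,i['cy']],[0,0,1]]); d=np.array(i['dist'],float)
    if 'hand_eye' in i:
        o=sensors.get_obs(); H=np.array(i['hand_eye']); Rt=R.from_quat(o['ee_rot']).as_matrix()
        return K,d,Rt@H[:3,3]+np.array(o['ee_pos']),Rt@H[:3,:3]
    Rm=np.array(i['rotation'],float)
    Rm=Rm if Rm.shape==(3,3) else R.from_quat(Rm).as_matrix()
    return K,d,np.array(i['eye'],float),Rm
def ray(c,uv):
    K,d,e,Rm=c
    p=cv2.undistortPoints(np.array(uv,float).reshape(-1,1,2),K,d).reshape(-1,2)
    return np.c_[p[:,0],-p[:,1],-np.ones(len(p))]@Rm.T
def onz(c,uv,z):
    v=ray(c,uv); return c[2]+v*((z-c[2][2])/v[:,2])[:,None]
def proj(c,P):
    K,d,e,Rm=c; q=(np.atleast_2d(P)-e)@Rm; q=q*[1,-1,-1]
    return cv2.projectPoints(q,np.zeros(3),np.zeros(3),K,d)[0].reshape(-1,2)
E
cat > a.py <<'E'
from h import *
for n in ['scene','side','wrist']:
    c=cam(n); im=capture(n); cv2.imwrite(f'pics/{n}0.png',im); print(n,c[2].round(3),c[3][:,2].round(2))
    for t in ['hub','friction_disc','steel_disc','cap','tape_roll','wrench','extension']:
        for r in spotter.outline_of(n,t)[:4]:
            rr,cc=r['position']; print(t,round(r['confidence'],2),int(cc),int(rr),r['pixels'].sum(),onz(c,[[cc,rr]],0.01)[0].round(3), im[r['pixels']].mean(0).round())
print(sensors.get_obs())
E
python3 a.py
```

```text
pics
scene [ 0.179 -0.656  0.448] [-0.53 -0.72  0.45]
hub 0.68 265 215 1159 [0.647 0.026 0.01 ] [106. 108. 109.]
friction_disc 0.58 153 223 368 [0.414 0.142 0.01 ] [37. 38. 38.]
steel_disc 0.7 327 271 337 [ 0.615 -0.224  0.01 ] [138. 141. 143.]
steel_disc 0.51 321 238 287 [ 0.687 -0.127  0.01 ] [136. 101.  89.]
cap 0.68 202 259 560 [ 0.44  -0.053  0.01 ] [129. 132. 132.]
cap 0.54 262 215 1218 [0.641 0.034 0.01 ] [106. 109. 110.]
tape_roll 0.52 291 187 300 [0.799 0.122 0.01 ] [68. 74. 79.]
tape_roll 0.49 205 260 589 [ 0.444 -0.059  0.01 ] [130. 133. 133.]
wrench 0.93 364 236 400 [ 0.769 -0.175  0.01 ] [ 64.  80. 103.]
extension 0.85 229 200 219 [0.617 0.148 0.01 ] [130. 133. 134.]
side [ 0.512 -0.806  0.397] [-0.14 -0.91  0.4 ]
hub 0.86 278 221 1209 [0.632 0.02  0.01 ] [110. 111. 111.]
friction_disc 0.6 187 204 320 [0.424 0.142 0.01 ] [61. 64. 65.]
steel_disc 0.84 312 252 289 [ 0.678 -0.128  0.01 ] [155.  88.  61.]
cap 0.68 185 241 524 [ 0.434 -0.053  0.01 ] [148. 152. 151.]
tape_roll 0.55 332 205 307 [0.778 0.099 0.01 ] [47. 55. 62.]
wrench 0.97 367 263 560 [ 0.768 -0.181  0.01 ] [ 8
[... 212 characters left out ...]
[-1.23779909,  0.38291047,  0.04387299,  1.59793637, -0.0179049 ,
        1.16118474, -0.0499146 ]), 'qd': array([ 6.06013787e-04,  8.76417271e-04, -2.28106615e-04, -3.72586873e-05,
        1.67025882e-05,  8.89522767e-04,  9.16577004e-04]), 'tau': array([ 3.99695364e-04, -4.33444762e+01,  1.02322016e+00, -2.49921012e+01,
        1.04566730e-02,  1.73593820e-03,  3.41483727e-06]), 'ee_pos': array([0.27139562, 0.59061586, 0.22954509]), 'ee_rot': array([ 2.13710523e-01,  9.76897032e-01, -2.02691983e-05, -2.15695452e-05]), 'wrist_force': array([ 0.35843383,  0.53755395, -0.63814847]), 'moment': array([-0.02844197, -0.00336659,  0.01550693]), 'grasp_force': 0.0, 'grip_width': 0.9990002787208845}
```

View pics/scene0.png

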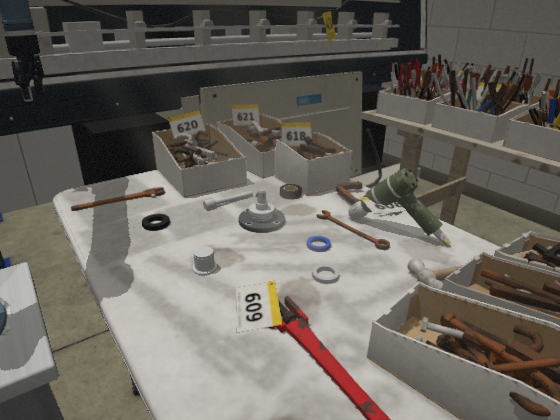

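```bash
python3 - <<'E'
from h import *
o=sensors.get_obs();print(R.from_quat(o['ee_rot']).as_matrix().round(3)); i=camera_info('wrist');print(i)
E
```

```text
[[-0.909  0.418 -0.   ]
 [ 0.418  0.909 -0.   ]
 [ 0.    -0.    -1.   ]]
{'vfov': 63.34243069719305, 'cx': 280.8062149907629, 'cy': 207.20733742643156, 'dist': array([-0.03685157,  0.        ,  0.        ,  0.        ,  0.        ]), 'hand_eye': array([[-1.10647266e-04,  9.57871199e-01,  2.87198111e-01,
         7.09918356e-02],
       [ 9.99999480e-01, -1.85261450e-04,  1.00315359e-03,
        -9.27067179e-04],
       [ 1.01409867e-03,  2.87198072e-01, -9.57870680e-01,
        -1.43620344e-01],
       [ 0.00000000e+00,  0.00000000e+00,  0.00000000e+00,
         1.00000000e+00]])}
```

>>> arm_command(commands=[{"dx": -0.407, "dy": -0.409, "dz": 0, "rz": -0.431, "hand": 0.0854}, {"dx": -0.407, "dy": -0.409, "dz": 0, "rz": -0.431}, {"dx": -0.407, "dy": -0.409, "dz": 0, "rz": -0.431}, {"dx": -0.407, "dy": -0.409, "dz": 0, "rz": -0.431}, {"dx": -0.407, "dy": -0.409, "dz": 0, "rz": -0.431}, {"dx": -0.407, "dy": -0.409, "dz": 0, "rz": -0.431}, {"dx": -0.407, "dy": -0.409, "dz": 0, "rz": -0.431}, {"dx": -0.407, "dy": -0.409, "dz": 0, "rz": -0.431}, {"dx": -0.407, "dy": -0.409, "dz": 0, "rz": -0.431}, {"dx": -0.407, "dy": -0.409, "dz": 0, "rz": -0.431}, {"dx": -0.407, "dy": -0.409, "dz": 0, "rz": -0.431}, {"dx": -0.407, "dy": -0.409, "dz": 0, "rz": -0.431}, {"dx": -0.407, "dy": -0.409, "dz": 0, "rz": -0.431}, {"dx": -0.407, "dy": -0.409, "dz": 0, "rz": -0.431}, {"dx": -0.407, "dy": -0.409, "dz": 0, "rz": -0.431}, {"dx": -0.407, "dy": -0.409, "dz": 0, "rz": -0.431}, {"dx": -0.407, "dy": -0.409, "dz": 0, "rz": -0.431}])

```text
invalid input
```

```bash
cat > b.py <<'E'
import sys
from h import *
c=cam('wrist'); im=capture('wrist'); cv2.imwrite('pics/w%s.png'%sys.argv[1],im)
for t in sys.argv[2:]:
    for r in spotter.outline_of('wrist',t)[:3]:
        m=r['pixels'].astype(np.uint8); ct=max(cv2.findContours(m,0,2)[0],key=cv2.contourArea)
        (u,v),ax,_=cv2.fitEllipse(ct); print(t,round(r['confidence'],2),(int(u),int(v)),np.round(ax),'z0',onz(c,[[u,v]],0.)[0].round(4),'z.012',onz(c,[[u,v]],.012)[0].round(4),im[r['pixels']].mean(0).round())
o=sensors.get_obs(); print(o['t'],o['ee_pos'].round(4),R.from_quat(o['ee_rot']).as_matrix()[:,:2].round(3).T.tolist(),o['grip_width'],'tip',arm.tip_reach,o['wrist_force'].round(2))
E
python3 b.py 1 hub friction_disc steel_disc cap
```

```text
1.45 [0.2714 0.5906 0.2296] [[-0.909, 0.418, 0.0], [0.418, 0.909, -0.0]] 0.9960986508372631 tip 0.019 [-0.04 -0.15  0.79]
```

View pics/w1.png

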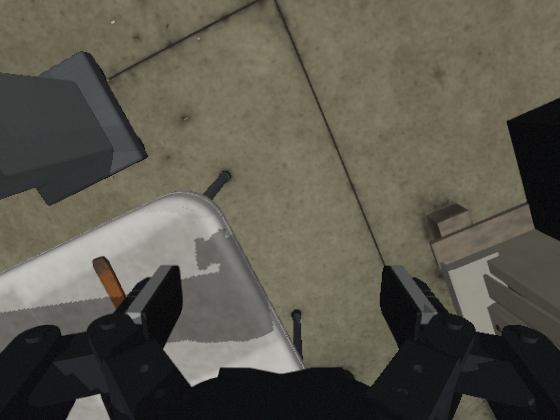

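The wrist picture shows the fingers at about (160,300) and (400,300), over the table corner. The move was refused, so I'll fill in every key.

>>> arm_command(commands=[{"dx": -0.03, "dy": -0.03, "dz": 0, "rx": 0, "ry": 0, "rz": -0.431, "hand": 0.085}, {"dx": -0.407, "dy": -0.409, "dz": 0, "rx": 0, "ry": 0, "rz": -0.431, "hand": 0.085}], force=40)

```text
t: 1.62
ee_pos: [0.2978, 0.5143, 0.2291]
ee_rot: [0.084, 0.996, 0.0, -0.0]
wrist_force: [1.2, -0.1, 0.0]
grip_width: 0.999
grasp_force: 0.0
```

>>> arm_command(commands=[{"dx": -0.247, "dy": -0.429, "dz": 0, "rx": 0, "ry": 0, "rz": -0.168, "hand": 0.085}, {"dx": -0.247, "dy": -0.429, "dz": 0, "rx": 0, "ry": 0, "rz": -0.168, "hand": 0.085}, {"dx": -0.247, "dy": -0.429, "dz": 0, "rx": 0, "ry": 0, "rz": -0.168, "hand": 0.085}, {"dx": -0.247, "dy": -0.429, "dz": 0, "rx": 0, "ry": 0, "rz": -0.168, "hand": 0.085}, {"dx": -0.247, "dy": -0.429, "dz": 0, "rx": 0, "ry": 0, "rz": -0.168, "hand": 0.085}, {"dx": -0.247, "dy": -0.429, "dz": 0, "rx": 0, "ry": 0, "rz": -0.168, "hand": 0.085}, {"dx": -0.247, "dy": -0.429, "dz": 0, "rx": 0, "ry": 0, "rz": -0.168, "hand": 0.085}, {"dx": -0.247, "dy": -0.429, "dz": 0, "rx": 0, "ry": 0, "rz": -0.168, "hand": 0.085}, {"dx": -0.247, "dy": -0.429, "dz": 0, "rx": 0, "ry": 0, "rz": -0.168, "hand": 0.085}, {"dx": -0.247, "dy": -0.429, "dz": 0, "rx": 0, "ry": 0, "rz": -0.168, "hand": 0.085}, {"dx": -0.247, "dy": -0.429, "dz": 0, "rx": 0, "ry": 0, "rz": -0.168, "hand": 0.085}, {"dx": -0.247, "dy": -0.429, "dz": 0, "rx": 0, "ry": 0, "rz": -0.168, "hand": 0.085}, {"dx": -0.247, "dy": -0.429, "dz": 0, "rx": 0, "ry": 0, "rz": -0.168, "hand": 0.085}, {"dx": -0.247, "dy": -0.429, "dz": 0, "rx": 0, "ry": 0, "rz": -0.168, "hand": 0.085}, {"dx": -0.247, "dy": -0.429, "dz": 0, "rx": 0, "ry": 0, "rz": -0.168, "hand": 0.085}])

```text
t: 2.87
ee_pos: [0.466, 0.0466, 0.2296]
ee_rot: [0.006, 1.0, 0.0, -0.0]
wrist_force: [-0.1, -0.3, 0.1]
grip_width: 0.996
grasp_force: 0.0
```

```bash
python3 b.py 2 hub friction_disc steel_disc cap
```

```text
hub 0.83 (264, 307) [82. 88.] z0 [0.6379 0.0223 0.    ] z.012 [0.6301 0.023  0.012 ] [81. 80. 79.]
hub 0.7 (95, 401) [17. 20.] z0 [ 0.7917 -0.2237  0.    ] z.012 [ 0.7789 -0.215   0.012 ] [37. 49. 67.]
friction_disc 0.65 (382, 133) [58. 63.] z0 [0.4241 0.1551 0.    ] z.012 [0.4232 0.1516 0.012 ] [26. 26. 26.]
steel_disc 0.8 (66, 293) [37. 44.] z0 [ 0.6164 -0.2285  0.    ] z.012 [ 0.6092 -0.2196  0.012 ] [106. 107. 107.]
steel_disc 0.51 (264, 318) [44. 51.] z0 [0.6534 0.0217 0.    ] z.012 [0.6451 0.0225 0.012 ] [125. 127. 125.]
cap 0.85 (170, 150) [44. 51.] z0 [ 0.4398 -0.0756  0.    ] z.012 [ 0.4383 -0.0717  0.012 ] [110. 112. 111.]
3.1167 [0.4658 0.0476 0.2295] [[-1.0, 0.009, 0.0], [0.009, 1.0, 0.0]] 0.9982699288749614 tip 0.019 [-0.51  0.45 -0.48]
```

View pics/w2.png

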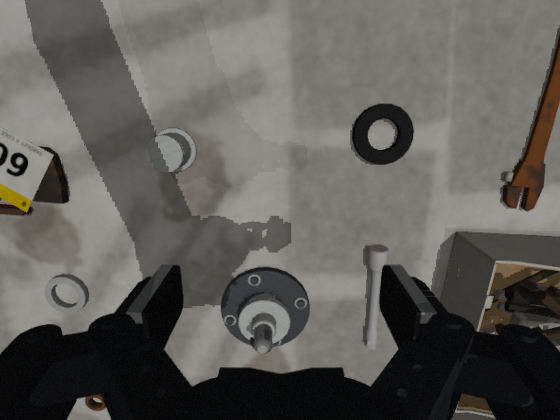

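The wrist picture shows the friction disc at (382,133), the cap at (172,150), the hub at (264,307) and the grey steel disc at (66,293). The extension lies at (375,297).

>>> arm_command(commands=[{"dx": 0.0433, "dy": 0.1047, "dz": 0, "rx": 0, "ry": 0, "rz": -0.01, "hand": 0.085}, {"dx": 0.0433, "dy": 0.1047, "dz": 0.03, "rx": 0, "ry": 0, "rz": -0.01, "hand": 0.085}, {"dx": 0.0433, "dy": 0.1047, "dz": 0.07, "rx": 0, "ry": 0, "rz": -0.01, "hand": 0.085}, {"dx": 0.0433, "dy": 0.1047, "dz": 0.11, "rx": 0, "ry": 0, "rz": -0.01, "hand": 0.085}, {"dx": 0.0433, "dy": 0.1047, "dz": 0.15, "rx": 0, "ry": 0, "rz": -0.01, "hand": 0.085}, {"dx": 0.0433, "dy": 0.1047, "dz": 0.185, "rx": 0, "ry": 0, "rz": -0.01, "hand": 0.085}, {"dx": 0.0433, "dy": 0.1047, "dz": 0.2, "rx": 0, "ry": 0, "rz": -0.01, "hand": 0.085}, {"dx": 0.0433, "dy": 0.1047, "dz": 0.2075, "rx": 0, "ry": 0, "rz": -0.01, "hand": 0.085}, {"dx": 0.0433, "dy": 0.1047, "dz": 0.2075, "rx": 0, "ry": 0, "rz": -0.01, "hand": 0.085}, {"dx": 0.0433, "dy": 0.1047, "dz": 0.2075, "rx": 0, "ry": 0, "rz": -0.01, "hand": 0.085}])

```text
t: 3.95
ee_pos: [0.4249, 0.1519, 0.0227]
ee_rot: [0.001, 1.0, 0.0, 0.0]
wrist_force: [1.0, -0.5, 0.1]
grip_width: 0.995
grasp_force: 0.0
```

```bash
python3 b.py 3 friction_disc; python3 - <<'E'
from h import *
c=cam('side'); s=capture('side'); w=cv2.imread('pics/w3.png'); o=sensors.get_obs()
u,v=proj(c,o['ee_pos'])[0]; print(u,v,proj(c,o['ee_pos']*[1,1,0])); x,y=int(u)-50,int(v)-50
a=cv2.resize(s[y:y+75,x:x+100],(400,300),interpolation=2)
cv2.imwrite('pics/c3.png',np.hstack([a,cv2.resize(w,(400,300))]))
E
```

```text
friction_disc 0.87 (287, 249) [119. 125.] z0 [0.4263 0.1535 0.    ] z.012 [0.421  0.1533 0.012 ] [21. 22. 21.]
4.05 [0.4262 0.1523 0.024 ] [[-1.0, 0.003, -0.004], [0.003, 1.0, 0.002]] 0.9950029693820258 tip 0.019 [-0.04 -0.98  0.64]
187.7085603082483 197.79181615177887 [[188.47290135 206.8999235 ]]
```

View pics/c3.png

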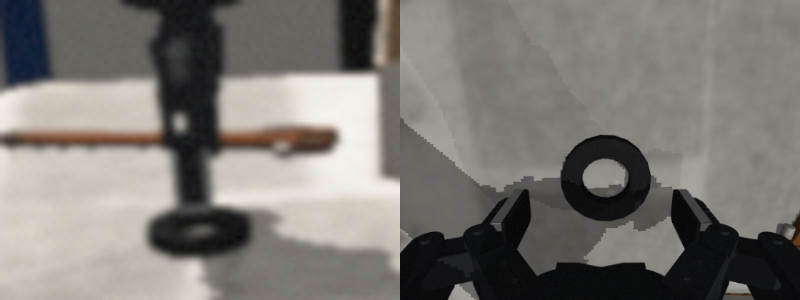

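The left crop (side view) shows the near finger ending above the disc, and the disc at crop (200,230). The right crop shows the disc between the open pads, slightly ahead of them.

```bash
python3 - <<'E'
from h import *
c=cam('side');w=cam('wrist');o=sensors.get_obs();p=o['ee_pos'];Rt=R.from_quat(o['ee_rot']).as_matrix()
for z in (-.02,-.01,0,.01,.019):
    q=[p+Rt@np.array([x,s*.0425,z]) for x in(.011,-.011) for s in (-1,1)]
    print(z,proj(w,q).round().tolist(), ((proj(c,p+Rt@np.array([0,-.043,z]))-[137,147])*4).round())
print((proj(c,[[.422,.1533,0],[.422,.1533,.012]])-[137,147])*4)
E
```

```text
-0.02 [[179.0, 264.0], [391.0, 264.0], [184.0, 311.0], [386.0, 311.0]] [[195. 198.]]
-0.01 [[186.0, 253.0], [384.0, 253.0], [190.0, 298.0], [380.0, 298.0]] [[197. 214.]]
0 [[192.0, 244.0], [378.0, 244.0], [195.0, 287.0], [374.0, 287.0]] [[198. 230.]]
0.01 [[197.0, 236.0], [372.0, 236.0], [200.0, 277.0], [369.0, 277.0]] [[200. 246.]]
0.019 [[201.0, 230.0], [368.0, 230.0], [204.0, 269.0], [365.0, 269.0]] [[201. 260.]]
[[198.89950191 239.26134944]
 [197.35338679 221.22135511]]
```

>>> arm_command(commands=[{"dx": 0.003, "dy": 0.001, "dz": 0.002, "rx": 0, "ry": 0, "rz": 0, "hand": 0.072}, {"dx": 0.003, "dy": 0.001, "dz": 0.002, "rx": 0, "ry": 0, "rz": 0, "hand": 0.072}, {"dx": 0.003, "dy": 0.001, "dz": 0.002, "rx": 0, "ry": 0, "rz": 0, "hand": 0.072}])

```text
t: 4.35
ee_pos: [0.4213, 0.1526, 0.0207]
ee_rot: [0.001, 1.0, 0.0, 0.0]
wrist_force: [-0.6, -0.3, 0.2]
grip_width: 0.843
grasp_force: 0.0
```

```bash
python3 b.py 4 friction_disc; python3 - <<'E'
from h import *
c=cam('side'); s=capture('side'); w=cv2.imread('pics/w4.png'); p=sensors.get_obs()['ee_pos']
W=cam('wrist')
for z,col in ((-.02,(0,0,255)),(0,(0,255,0)),(.019,(255,0,0))):
    for q in proj(W,[p+[.011*k,.036*m,-z] for k in(1,-1) for m in (1,-1)]): cv2.circle(w,tuple(int(i) for i in q),2,col,-1)
    q=proj(c,p+[0,-.043,-z])[0]; cv2.circle(s,tuple(int(i) for i in q),0,col,-1)
cv2.imwrite('pics/c4.png',np.hstack([cv2.resize(s[147:222,137:237],(400,300),interpolation=0),cv2.resize(w[200:380,160:400],(400,300))]))
E
```

```text
friction_disc 0.71 (285, 257) [119. 126.] z0 [0.4265 0.1535 0.    ] z.012 [0.4208 0.1533 0.012 ] [21. 21. 21.]
4.45 [0.4213 0.1524 0.0205] [[-1.0, 0.003, -0.001], [0.003, 1.0, 0.001]] 0.8457007427214818 tip 0.019 [ 0.31 -0.63  0.17]
```

View pics/c4.png

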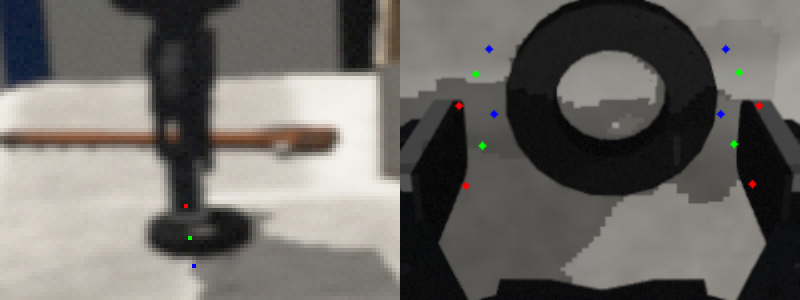

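The overlay puts the pad tips near the red marks, about 17 mm behind the nominal TCP. The disc is centred. I'll go lower and test the close.

>>> arm_command(commands=[{"dx": 0, "dy": 0.001, "dz": 0.006, "rx": 0, "ry": 0, "rz": 0, "hand": 0.072}, {"dx": 0, "dy": 0.001, "dz": 0.01, "rx": 0, "ry": 0, "rz": 0, "hand": 0.072}, {"dx": 0, "dy": 0.001, "dz": 0.01, "rx": 0, "ry": 0, "rz": 0, "hand": 0.06}, {"dx": 0, "dy": 0.001, "dz": 0.01, "rx": 0, "ry": 0, "rz": 0, "hand": 0.06}, {"dx": 0, "dy": 0.001, "dz": 0.01, "rx": 0, "ry": 0, "rz": 0, "hand": 0.06}, {"dx": 0, "dy": 0.001, "dz": 0.01, "rx": 0, "ry": 0, "rz": 0, "hand": 0.06}], force=20)

```text
t: 5.0
ee_pos: [0.4212, 0.1532, 0.01]
ee_rot: [0.001, 1.0, -0.0, -0.0]
wrist_force: [0.8, -0.6, 0.1]
grip_width: 0.7
grasp_force: 0.0
```

```bash
python3 - <<'E'
from h import *
w=capture('wrist'); s=capture('side');cv2.imwrite('pics/c5.png',np.hstack([cv2.resize(s[147:222,137:237],(400,300),interpolation=0),cv2.resize(w[200:380,160:400],(400,300))]))
E
```

>>> arm_command(commands=[{"dx": 0, "dy": 0, "dz": 0, "rx": 0, "ry": 0, "rz": 0, "hand": 0.076}, {"dx": 0, "dy": 0, "dz": 0, "rx": 0, "ry": 0, "rz": 0, "hand": 0.076}, {"dx": 0, "dy": 0, "dz": 0.008, "rx": 0, "ry": 0, "rz": 0, "hand": 0.076}, {"dx": 0, "dy": 0, "dz": 0.012, "rx": 0, "ry": 0, "rz": 0, "hand": 0.076}, {"dx": 0, "dy": 0, "dz": 0.016, "rx": 0, "ry": 0, "rz": 0, "hand": 0.076}, {"dx": 0, "dy": 0, "dz": 0.016, "rx": 0, "ry": 0, "rz": 0, "hand": 0.076}])

```text
t: 5.6
ee_pos: [0.4202, 0.1528, -0.007]
ee_rot: [0.001, 1.0, -0.001, -0.001]
wrist_force: [-0.2, 0.1, -0.4]
grip_width: 0.888
grasp_force: 0.0
```

```bash
python3 - <<'E'
from h import *
w=capture('wrist'); s=capture('side');cv2.imwrite('pics/c6.png',np.hstack([cv2.resize(s[147:222,137:237],(400,300),interpolation=0),cv2.resize(w[200:380,160:400],(400,300))]))
E
```

```text
(no output)
```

View pics/c6.png

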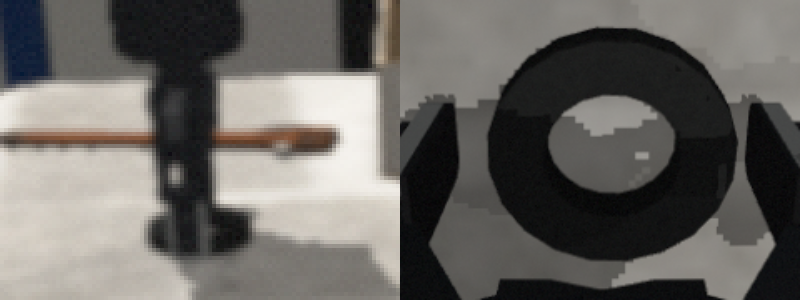

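The finger now overlaps the disc front in the side view, with its tip about 9 mm up. I'll lower 5 mm more and grip.

>>> arm_command(commands=[{"dx": 0, "dy": 0, "dz": 0.003, "rx": 0, "ry": 0, "rz": 0, "hand": 0.076}, {"dx": 0, "dy": 0, "dz": 0.005, "rx": 0, "ry": 0, "rz": 0, "hand": 0.072}, {"dx": 0, "dy": 0, "dz": 0.005, "rx": 0, "ry": 0, "rz": 0, "hand": 0.05}, {"dx": 0, "dy": 0, "dz": 0.005, "rx": 0, "ry": 0, "rz": 0, "hand": 0.05}, {"dx": 0, "dy": 0, "dz": 0.005, "rx": 0, "ry": 0, "rz": 0, "hand": 0.05}, {"dx": 0, "dy": 0, "dz": 0.005, "rx": 0, "ry": 0, "rz": 0, "hand": 0.05}, {"dx": 0, "dy": 0, "dz": 0.005, "rx": 0, "ry": 0, "rz": 0, "hand": 0.05}], force=25)

```text
t: 6.28
ee_pos: [0.4237, 0.1543, -0.0077]
ee_rot: [0.002, 1.0, 0.001, 0.001]
wrist_force: [-4.5, -2.2, 27.5]
grip_width: 0.745
grasp_force: 31.1
```

>>> arm_command(commands=[{"dx": 0, "dy": 0, "dz": -0.005, "rx": 0, "ry": 0, "rz": 0, "hand": 0.05}, {"dx": 0, "dy": 0, "dz": -0.01, "rx": 0, "ry": 0, "rz": 0, "hand": 0.05}, {"dx": 0, "dy": 0, "dz": -0.03, "rx": 0, "ry": 0, "rz": 0, "hand": 0.05}, {"dx": 0, "dy": 0, "dz": -0.07, "rx": 0, "ry": 0, "rz": 0, "hand": 0.05}, {"dx": 0, "dy": 0, "dz": -0.11, "rx": 0, "ry": 0, "rz": 0, "hand": 0.05}, {"dx": 0, "dy": 0, "dz": -0.15, "rx": 0, "ry": 0, "rz": 0, "hand": 0.05}, {"dx": 0, "dy": 0, "dz": -0.15, "rx": 0, "ry": 0, "rz": 0, "hand": 0.05}, {"dx": 0, "dy": 0, "dz": -0.15, "rx": 0, "ry": 0, "rz": 0, "hand": 0.05}])

```text
t: 6.95
ee_pos: [0.4232, 0.1544, 0.1416]
ee_rot: [0.001, 1.0, 0.002, 0.003]
wrist_force: [0.3, 1.1, -0.9]
grip_width: 0.741
grasp_force: 28.1
```

```bash
cat > hub.py <<'E'
from h import *
from scipy.optimize import least_squares
o0=dict(pos=np.array([.4662,.0472,.2296]),rot=[0.0045,1,0,0])
i=camera_info('wrist');H=np.array(i['hand_eye']);Rt=R.from_quat(o0['rot']).as_matrix();k=cam('side')
w0=cam('wrist');W=(w0[0],w0[1],Rt@H[:3,3]+o0['pos'],Rt@H[:3,:3])
obs=sensors.get_obs();print(obs['ee_pos'].round(4),obs['grip_width'],obs['wrist_force'].round(2))
C={'w':(W,cv2.imread('pics/w2.png'))}
for n in('scene','side'): C[n]=(cam(n),capture(n))
N=400;a=np.linspace(0,2*np.pi,N)
# model silhouette points: flange, seat, collar, stud
def model():
    P=[]
    for r,z in((.055,0),(.055,.012),(.03,.03),(.03,.036),(.014,.051),(.01,.075),(.002,.081)):
        P.append(np.c_[r*np.cos(a[::8]),r*np.sin(a[::8]),0*a[::8]+z])
    return P
def sil(c,xy):
    m=np.zeros((420*4,560*4),np.uint8);P=model()
    for A,B in((0,1),(1,1),(2,3),(3,4),(4,5),(5,6)):
        q=proj(c,np.vstack([P[A],P[B]])+[*xy,0]); cv2.fillConvexPoly(m,cv2.convexHull((q*4).astype(np.int32)),255)
    return cv2.resize(m,(560,420),interpolation=3)/255.
out=[]
for n,(c,im) in C.items():
    if n=='w':
        # outline was found on that picture; redo from colour/grabcut with the model as seed
        pass
    s=sil(c,(.633,.0225)); mask=np.where(s>.5,3,2).astype(np.uint8)
    ker=np.ones((3,3),np.uint8)
    b=(s>.5).astype(np.uint8); mask[cv2.dilate(b,ker,iterations=7)==0]=0; mask[cv2.erode(b,ker,iterations=5)==1]=1
    cv2.grabCut(im,mask,None,np.zeros((1,65)),np.zeros((1,65)),4,cv2.GC_INIT_WITH_MASK)
    g=((mask==1)|(mask==3)).astype(float); G=cv2.GaussianBlur(g,(0,0),2)
    r=least_squares(lambda p:(cv2.GaussianBlur(sil(c,p),(0,0),2)-G).ravel(),[.633,.0225],diff_step=.002,x_scale=.01)
    xy=r.x;print(n,xy.round(4),(s>.5).sum(),g.sum(),r.cost)
    v=im.copy();u0,v0=proj(c,[*xy,.03])[0].astype(int)
    S=4;x0,y0=u0-50,v0-50;v=cv2.resize(v[y0:y0+100,x0:x0+66+34],(400,400),interpolation=2)
    for P in model():
        q=((proj(c,P+[*xy,0])-[x0,y0]+.5)*4).astype(np.int32);cv2.polylines(v,[q],True,(0,255,0) )
    out.append(cv2.resize(v,(266,266)) if 0 else v[40:360,60:326])
cv2.imwrite('pics/hub.png',np.hstack(out))
E
python3 hub.py
```

```text
[0.4232 0.1544 0.1416] 0.7413668331861295 [ 0.33  1.12 -0.94]
w [0.6357 0.0243] 5987 5715.0 15.056530523345979
scene [0.633  0.0225] 1269 1179.0 8.948206863819081
side [0.633  0.0225] 1352 1265.0 42.85529884056466
```

View pics/hub.png

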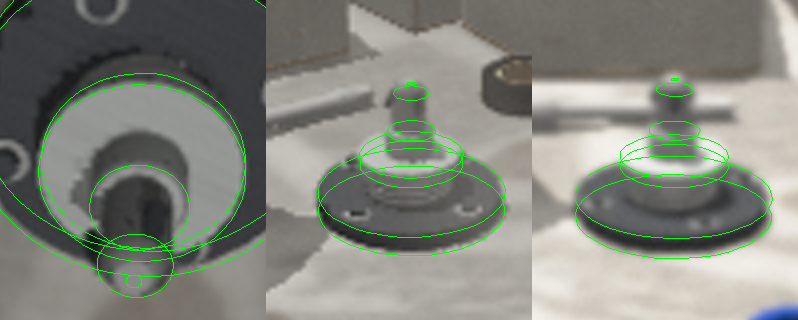

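The overlay on the wrist view fits the seat rim well at (0.636, 0.024). Scene and side agree within about 2 mm, so I'll carry the disc over the hub and measure the disc in hand.

>>> arm_command(commands=[{"dx": -0.03, "dy": -0.018, "dz": 0, "rx": 0, "ry": 0, "rz": 0, "hand": 0.05}, {"dx": -0.06, "dy": -0.037, "dz": 0, "rx": 0, "ry": 0, "rz": 0, "hand": 0.05}, {"dx": -0.09, "dy": -0.056, "dz": 0, "rx": 0, "ry": 0, "rz": 0, "hand": 0.05}, {"dx": -0.12, "dy": -0.074, "dz": 0, "rx": 0, "ry": 0, "rz": 0, "hand": 0.05}, {"dx": -0.15, "dy": -0.093, "dz": 0, "rx": 0, "ry": 0, "rz": 0, "hand": 0.05}, {"dx": -0.18, "dy": -0.112, "dz": 0, "rx": 0, "ry": 0, "rz": 0, "hand": 0.05}, {"dx": -0.2, "dy": -0.125, "dz": 0, "rx": 0, "ry": 0, "rz": 0, "hand": 0.05}, {"dx": -0.2113, "dy": -0.131, "dz": 0, "rx": 0, "ry": 0, "rz": 0, "hand": 0.05}, {"dx": -0.2113, "dy": -0.131, "dz": 0.01, "rx": 0, "ry": 0, "rz": 0, "hand": 0.05}, {"dx": -0.2113, "dy": -0.131, "dz": 0.02, "rx": 0, "ry": 0, "rz": 0, "hand": 0.05}, {"dx": -0.2113, "dy": -0.131, "dz": 0.02, "rx": 0, "ry": 0, "rz": 0, "hand": 0.05}, {"dx": -0.2113, "dy": -0.131, "dz": 0.02, "rx": 0, "ry": 0, "rz": 0, "hand": 0.05}])

```text
t: 8.05
ee_pos: [0.6286, 0.0233, 0.1159]
ee_rot: [0.0, 1.0, 0.0, -0.003]
wrist_force: [-1.1, -0.0, -0.1]
grip_width: 0.742
grasp_force: 28.1
```

```bash
cat > f.py <<'E'
from h import *
import sys
# picture with model rings drawn: args name, hubx, huby, disc dx,dy (rel TCP), disc bottom rel TCP, R, h
nm=sys.argv[1]; hx,hy,dx,dy,dz,r,h=map(float,sys.argv[2:9])
W=cam('wrist'); o=sensors.get_obs(); p=o['ee_pos']; w=capture('wrist'); S=cam('side'); s=capture('side'); Q=cam('scene'); q=capture('scene')
print(o['t'],p.round(4),R.from_quat(o['ee_rot']).as_rotvec().round(3),o['grip_width'],o['wrist_force'].round(2))
a=np.linspace(0,2*np.pi,60)
def ring(c,im,x0,y0,sc,ctr,rr,z,col):
    P=np.c_[rr*np.cos(a),rr*np.sin(a),0*a]+[ctr[0],ctr[1],z]
    cv2.polylines(im,[((proj(c,P)-[x0,y0]+.5)*sc).astype(np.int32)],True,col)
out=[]
for c,im,sc in((W,w,2),(S,s,5),(Q,q,5)):
    wd=400 if sc==2 else 200
    u,v=proj(c,[hx,hy,.06])[0].astype(int); 
    if sc==2: u,v=281,265
    x0,y0=u-wd//sc//2,v-400//sc//2
    y0=min(max(y0,0),420-400//sc)
    g=cv2.resize(im[y0:y0+400//sc,x0:x0+wd//sc],(wd,400),interpolation=2)
    for rr,z in((.002,.081),(.01,.075),(.014,.051),(.03,.036),(.055,.012)): ring(c,g,x0,y0,sc,(hx,hy),rr,z,(0,255,0))
    if r>0:
        for rr,z in((r,0),(r,h),(.017,h)): ring(c,g,x0,y0,sc,(p[0]+dx,p[1]+dy),rr,p[2]+dz+z,(0,0,255))
    out.append(g)
cv2.imwrite('pics/%s.png'%nm,np.hstack(out))
E
python3 f.py d1 .6345 .0235 0 0 .0077 .032 .012; python3 b.py 7 friction_disc
```

```text
8.05 [0.6286 0.0233 0.1159] [-1.000e-03 -3.135e+00 -0.000e+00] 0.7420399534100984 [-1.12 -0.   -0.14]
friction_disc 0.66 (280, 281) [141. 149.] z0 [0.7056 0.0209 0.    ] z.012 [0.699  0.0209 0.012 ] [27. 27. 26.]
8.3 [0.6321 0.0224 0.1197] [[-1.0, 0.002, -0.001], [0.002, 1.0, 0.001]] 0.7398361041979038 tip 0.019 [-0.32  0.65 -0.51]
```

View pics/d1.png

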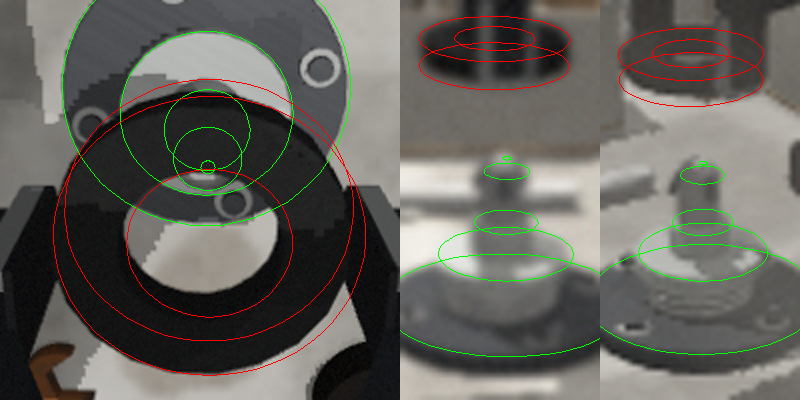

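The wrist view shows the seat and flange fitting the model at (0.6345, 0.0235). The disc hole is at (201,233), slightly off the prediction, because the arm was still settling. I'll let it settle and refit.

>>> arm_command(commands=[{"dx": 0, "dy": 0, "dz": 0, "rx": 0, "ry": 0, "rz": 0, "hand": 0.05}, {"dx": 0, "dy": 0, "dz": 0, "rx": 0, "ry": 0, "rz": 0, "hand": 0.05}, {"dx": 0, "dy": 0, "dz": 0, "rx": 0, "ry": 0, "rz": 0, "hand": 0.05}])

```text
t: 8.55
ee_pos: [0.6323, 0.0218, 0.1195]
ee_rot: [0.001, 1.0, 0.0, 0.0]
wrist_force: [0.1, -0.6, -0.4]
grip_width: 0.745
grasp_force: 28.1
```

```bash
cat > g.py <<'E'
from h import *
import sys
from scipy.optimize import minimize
# fit ring (R,h) in cameras from spotter outlines; prints offset rel. TCP
t=sys.argv[1]; r,h=float(sys.argv[2]),float(sys.argv[3]); names=sys.argv[4].split(','); a=np.linspace(0,2*np.pi,60)
D=[]
for n in names:
    c=cam(n); im=capture(n); o=sensors.get_obs()
    for x in spotter.outline_of(n,t):
        m=x['pixels'].astype(np.uint8); ct=np.vstack(cv2.findContours(m,0,1)[0]); hull=cv2.convexHull(ct)
        g=cv2.fillConvexPoly(np.zeros((420,560),np.uint8),hull,1); 
        d=np.linalg.norm(np.array(x['position'])[::-1]-proj(c,o['ee_pos']))
        print(n,x['confidence'].__round__(2),x['position'],hull[:,0].min(0),hull[:,0].max(0),d.round())
        if d<90: D.append((c,g)); break
p=o['ee_pos']; print(o['t'],p.round(4),o['grip_width'])
ring=np.vstack([np.c_[r*np.cos(a),r*np.sin(a),0*a+z] for z in(0,h)])
def cost(q):
    s=0
    for c,g in D:
        k=cv2.convexHull((proj(c,ring+q)*8+4).astype(np.int32)); b=cv2.fillConvexPoly(np.zeros((420,560),np.uint8),k,1,shift=3)
        s+=np.sum(b!=g)/np.sum(g)
    return s
s0=p+[0,0,.008-h/2+.006]
f=minimize(cost,s0,method='Nelder-Mead',options=dict(initial_simplex=s0+np.array([[0,0,0],[.006,0,0],[0,.006,0],[0,0,.006]])))
print('offset',(f.x-p).round(4),f.fun)
E
python3 g.py friction_disc .032 .012 wrist; python3 g.py friction_disc .032 .012 wrist,side,scene
```

```text
wrist 0.71 [310.3, 276.8] [206 210] [357 352] 45.0
8.6 [0.6322 0.0217 0.1194] 0.7387674318424108
offset [ 0.0035 -0.002   0.0032] 0.0144425526918335
wrist 0.67 [309.8, 279.3] [206 211] [357 352] 44.0
side 0.52 [167.8, 272.7] [264 163] [293 175] 9.0
scene 0.65 [215.7, 264.6] [239 190] [285 233] 41.0
8.9 [0.6321 0.0216 0.119 ] 0.7404009440770647
offset [-0.0008 -0.0009  0.009 ] 1.6292761074528186
```

>>> arm_command(commands=[{"dx": -0.0005, "dy": 0.0033, "dz": 0.015, "rx": 0, "ry": 0, "rz": 0, "hand": 0.05}, {"dx": -0.0005, "dy": 0.0033, "dz": 0.03, "rx": 0, "ry": 0, "rz": 0, "hand": 0.05}, {"dx": -0.0005, "dy": 0.0033, "dz": 0.045, "rx": 0, "ry": 0, "rz": 0, "hand": 0.05}, {"dx": -0.0005, "dy": 0.0033, "dz": 0.055, "rx": 0, "ry": 0, "rz": 0, "hand": 0.05}, {"dx": -0.0005, "dy": 0.0033, "dz": 0.062, "rx": 0, "ry": 0, "rz": 0, "hand": 0.05}, {"dx": -0.0005, "dy": 0.0033, "dz": 0.067, "rx": 0, "ry": 0, "rz": 0, "hand": 0.05}, {"dx": -0.0005, "dy": 0.0033, "dz": 0.067, "rx": 0, "ry": 0, "rz": 0, "hand": 0.05}, {"dx": -0.0005, "dy": 0.0033, "dz": 0.067, "rx": 0, "ry": 0, "rz": 0, "hand": 0.05}])

```text
t: 9.62
ee_pos: [0.6329, 0.0249, 0.0523]
ee_rot: [0.001, 1.0, -0.0, 0.0]
wrist_force: [0.3, 0.2, 0.4]
grip_width: 0.743
grasp_force: 28.1
```

```bash
python3 f.py d2 .6345 .0235 .001 -.0015 .006 .032 .012
```

```text
9.6167 [0.6329 0.0249 0.0523] [ 0.005  3.141 -0.   ] 0.7434182150247886 [0.31 0.24 0.42]
```

View pics/d2.png

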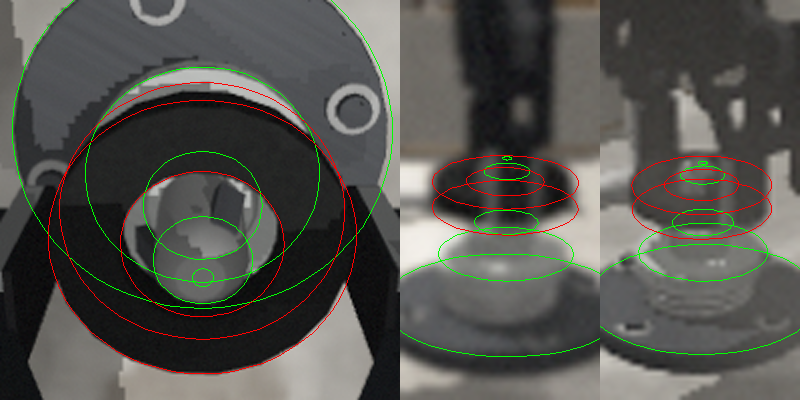

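The wrist view shows the stud rising through the disc hole, with the hole centre at (201,236) and the stud axis near (203,245). I'll shift about 1.5 mm in +x and lower.

>>> arm_command(commands=[{"dx": -0.0015, "dy": 0.0003, "dz": 0.004, "rx": 0, "ry": 0, "rz": 0, "hand": 0.05}, {"dx": -0.0015, "dy": 0.0003, "dz": 0.008, "rx": 0, "ry": 0, "rz": 0, "hand": 0.05}, {"dx": -0.0015, "dy": 0.0003, "dz": 0.012, "rx": 0, "ry": 0, "rz": 0, "hand": 0.05}, {"dx": -0.0015, "dy": 0.0003, "dz": 0.016, "rx": 0, "ry": 0, "rz": 0, "hand": 0.05}, {"dx": -0.0015, "dy": 0.0003, "dz": 0.02, "rx": 0, "ry": 0, "rz": 0, "hand": 0.05}, {"dx": -0.0015, "dy": 0.0003, "dz": 0.022, "rx": 0, "ry": 0, "rz": 0, "hand": 0.05}, {"dx": -0.0015, "dy": 0.0003, "dz": 0.022, "rx": 0, "ry": 0, "rz": 0, "hand": 0.05}, {"dx": -0.0015, "dy": 0.0003, "dz": 0.022, "rx": 0, "ry": 0, "rz": 0, "hand": 0.05}])

```text
t: 10.43
ee_pos: [0.6339, 0.0252, 0.0298]
ee_rot: [0.001, 1.0, -0.0, -0.0]
wrist_force: [-0.2, 0.4, 0.4]
grip_width: 0.74
grasp_force: 28.1
```

>>> arm_command(commands=[{"dx": 0, "dy": 0, "dz": 0.002, "rx": 0, "ry": 0, "rz": 0, "hand": 0.05}, {"dx": 0, "dy": 0, "dz": 0.003, "rx": 0, "ry": 0, "rz": 0, "hand": 0.05}, {"dx": 0, "dy": 0, "dz": 0.003, "rx": 0, "ry": 0, "rz": 0, "hand": 0.05}, {"dx": 0, "dy": 0, "dz": 0.003, "rx": 0, "ry": 0, "rz": 0, "hand": 0.05}])

```text
t: 10.77
ee_pos: [0.6347, 0.0253, 0.0282]
ee_rot: [0.001, 1.0, 0.0, 0.0]
wrist_force: [-2.3, 0.5, 4.7]
grip_width: 0.743
grasp_force: 28.4
```

>>> arm_command(commands=[{"dx": 0, "dy": 0, "dz": 0.001, "rx": 0, "ry": 0, "rz": 0, "hand": 0.08}, {"dx": 0, "dy": 0, "dz": 0.001, "rx": 0, "ry": 0, "rz": 0, "hand": 0.08}, {"dx": 0, "dy": 0, "dz": 0, "rx": 0, "ry": 0, "rz": 0, "hand": 0.08}, {"dx": 0, "dy": 0, "dz": 0, "rx": 0, "ry": 0, "rz": 0, "hand": 0.08}, {"dx": 0, "dy": 0, "dz": -0.02, "rx": 0, "ry": 0, "rz": 0, "hand": 0.08}, {"dx": 0, "dy": 0, "dz": -0.06, "rx": 0, "ry": 0, "rz": 0, "hand": 0.08}, {"dx": 0, "dy": 0, "dz": -0.1, "rx": 0, "ry": 0, "rz": 0, "hand": 0.08}, {"dx": 0.005, "dy": -0.02, "dz": -0.13, "rx": 0, "ry": 0, "rz": 0, "hand": 0.08}, {"dx": 0.01, "dy": -0.06, "dz": -0.14, "rx": 0, "ry": 0, "rz": 0, "hand": 0.08}, {"dx": 0.015, "dy": -0.1, "dz": -0.14, "rx": 0, "ry": 0, "rz": 0, "hand": 0.08}, {"dx": 0.02, "dy": -0.14, "dz": -0.14, "rx": 0, "ry": 0, "rz": 0, "hand": 0.08}, {"dx": 0.023, "dy": -0.18, "dz": -0.14, "rx": 0, "ry": 0, "rz": 0, "hand": 0.08}, {"dx": 0.023, "dy": -0.215, "dz": -0.14, "rx": 0, "ry": 0, "rz": 0, "hand": 0.08}, {"dx": 0.023, "dy": -0.235, "dz": -0.14, "rx": 0, "ry": 0, "rz": 0, "hand": 0.08}, {"dx": 0.023, "dy": -0.247, "dz": -0.14, "rx": 0, "ry": 0, "rz": 0, "hand": 0.08}, {"dx": 0.023, "dy": -0.247, "dz": -0.14, "rx": 0, "ry": 0, "rz": 0, "hand": 0.08}, {"dx": 0.023, "dy": -0.247, "dz": -0.14, "rx": 0, "ry": 0, "rz": 0, "hand": 0.08}, {"dx": 0.023, "dy": -0.247, "dz": -0.14, "rx": 0, "ry": 0, "rz": 0, "hand": 0.08}])

```text
t: 12.27
ee_pos: [0.6112, -0.2183, 0.1666]
ee_rot: [-0.0, 1.0, 0.001, -0.0]
wrist_force: [0.6, 0.8, -0.0]
grip_width: 0.936
grasp_force: 0.0
```

```bash
sed -i "s/'z.012'/'z.008',onz(c,[[u,v]],.008)[0].round(4),'z.042',onz(c,[[u,v]],.042)[0].round(4),'z.012'/" b.py; python3 b.py 8 steel_disc friction_disc hub
```

```text
steel_disc 0.91 (365, 247) [47. 55.] z0 [ 0.6744 -0.1356  0.    ] z.008 [ 0.6709 -0.1378  0.008 ] z.042 [ 0.6562 -0.1471  0.042 ] z.012 [ 0.6692 -0.1389  0.012 ] [114.  56.  24.]
steel_disc 0.8 (275, 188) [55. 56.] z0 [ 0.6143 -0.2247  0.    ] z.008 [ 0.6124 -0.2246  0.008 ] z.042 [ 0.6042 -0.2241  0.042 ] z.012 [ 0.6114 -0.2245  0.012 ] [ 99. 100. 100.]
friction_disc 0.63 (541, 224) [34. 71.] z0 [0.6504 0.0386 0.    ] z.008 [0.6475 0.0319 0.008 ] z.042 [0.6354 0.0036 0.042 ] z.012 [0.6461 0.0286 0.012 ] [18. 18. 18.]
hub 0.76 (516, 210) [ 77. 113.] z0 [0.6355 0.009  0.    ] z.008 [0.633  0.0031 0.008 ] z.042 [ 0.6225 -0.022   0.042 ] z.012 [6.318e-01 1.000e-04 1.200e-02] [53. 52. 51.]
12.4667 [ 0.6111 -0.2191  0.1669] [[-1.0, -0.001, 0.0], [-0.001, 1.0, 0.001]] 0.9354202957571431 tip 0.019 [ 0.1  -0.6   0.64]
```

>>> arm_command(commands=[{"dx": -0.001, "dy": -0.004, "dz": 0.04, "rx": 0, "ry": 0, "rz": 0, "hand": 0.07}, {"dx": -0.001, "dy": -0.004, "dz": 0.08, "rx": 0, "ry": 0, "rz": 0, "hand": 0.07}, {"dx": -0.001, "dy": -0.004, "dz": 0.12, "rx": 0, "ry": 0, "rz": 0, "hand": 0.07}, {"dx": -0.001, "dy": -0.004, "dz": 0.15, "rx": 0, "ry": 0, "rz": 0, "hand": 0.07}, {"dx": -0.001, "dy": -0.004, "dz": 0.163, "rx": 0, "ry": 0, "rz": 0, "hand": 0.07}, {"dx": -0.001, "dy": -0.004, "dz": 0.167, "rx": 0, "ry": 0, "rz": 0, "hand": 0.07}, {"dx": -0.001, "dy": -0.004, "dz": 0.167, "rx": 0, "ry": 0, "rz": 0, "hand": 0.07}, {"dx": -0.001, "dy": -0.004, "dz": 0.167, "rx": 0, "ry": 0, "rz": 0, "hand": 0.04}, {"dx": -0.001, "dy": -0.004, "dz": 0.167, "rx": 0, "ry": 0, "rz": 0, "hand": 0.04}, {"dx": -0.001, "dy": -0.004, "dz": 0.167, "rx": 0, "ry": 0, "rz": 0, "hand": 0.04}, {"dx": -0.001, "dy": -0.004, "dz": 0.167, "rx": 0, "ry": 0, "rz": 0, "hand": 0.04}, {"dx": -0.001, "dy": -0.004, "dz": 0.167, "rx": 0, "ry": 0, "rz": 0, "hand": 0.04}])

```text
t: 13.47
ee_pos: [0.6139, -0.2261, 0.0033]
ee_rot: [0.001, 1.0, -0.0, 0.003]
wrist_force: [-1.3, 1.1, 7.1]
grip_width: 0.58
grasp_force: 25.3
```

>>> arm_command(commands=[{"dx": 0, "dy": 0, "dz": -0.002, "rx": 0, "ry": 0, "rz": 0, "hand": 0.04}, {"dx": 0, "dy": 0, "dz": -0.004, "rx": 0, "ry": 0, "rz": 0, "hand": 0.04}, {"dx": 0, "dy": 0, "dz": -0.02, "rx": 0, "ry": 0, "rz": 0, "hand": 0.04}, {"dx": 0, "dy": 0, "dz": -0.05, "rx": 0, "ry": 0, "rz": 0, "hand": 0.04}, {"dx": 0, "dy": 0, "dz": -0.09, "rx": 0, "ry": 0, "rz": 0, "hand": 0.04}, {"dx": 0, "dy": 0, "dz": -0.12, "rx": 0, "ry": 0, "rz": 0, "hand": 0.04}, {"dx": 0, "dy": 0, "dz": -0.12, "rx": 0, "ry": 0, "rz": 0, "hand": 0.04}, {"dx": 0, "dy": 0, "dz": -0.12, "rx": 0, "ry": 0, "rz": 0, "hand": 0.04}, {"dx": 0, "dy": 0, "dz": -0.12, "rx": 0, "ry": 0, "rz": 0, "hand": 0.04}])

```text
t: 14.22
ee_pos: [0.6108, -0.2255, 0.1203]
ee_rot: [0.002, 1.0, 0.0, -0.0]
wrist_force: [-0.1, 0.4, -2.3]
grip_width: 0.576
grasp_force: 26.4
```

```bash
python3 g.py steel_disc .026 .010 wrist;python3 g.py steel_disc .026 .010 side; python3 b.py 9 friction_disc hub
```

```text
wrist 0.95 [256.0, 400.0] [359 242] [420 297] 114.0
wrist 0.76 [294.2, 277.9] [226 213] [335 318] 32.0
14.2667 [ 0.6101 -0.225   0.119 ] 0.5709246935100931
offset [ 0.0034 -0.0027 -0.0097] 0.02029812876625436
side 0.74 [256.0, 309.8] [296 248] [323 266] 39.0
14.3667 [ 0.6097 -0.2249  0.118 ] 0.5757765088549199
offset [ -8.9985  27.3455 -11.4046] 1.0023041474654377
hub 0.78 (576, 227) [112. 136.] z0 [0.6347 0.0225 0.    ] z.008 [0.6318 0.0149 0.008 ] z.042 [ 0.6194 -0.0175  0.042 ] z.012 [0.6303 0.0111 0.012 ] [52. 50. 49.]
14.5667 [ 0.6107 -0.2254  0.1188] [[-1.0, 0.003, 0.002], [0.003, 1.0, 0.0]] 0.5770941935446721 tip 0.019 [ 0.94 -0.06 -1.79]
```

>>> arm_command(commands=[{"dx": -0.004, "dy": 0.03, "dz": 0, "rx": 0, "ry": 0, "rz": 0, "hand": 0.04}, {"dx": -0.008, "dy": 0.065, "dz": 0, "rx": 0, "ry": 0, "rz": 0, "hand": 0.04}, {"dx": -0.012, "dy": 0.1, "dz": 0, "rx": 0, "ry": 0, "rz": 0, "hand": 0.04}, {"dx": -0.016, "dy": 0.135, "dz": 0, "rx": 0, "ry": 0, "rz": 0, "hand": 0.04}, {"dx": -0.02, "dy": 0.17, "dz": 0, "rx": 0, "ry": 0, "rz": 0, "hand": 0.04}, {"dx": -0.022, "dy": 0.205, "dz": 0, "rx": 0, "ry": 0, "rz": 0, "hand": 0.04}, {"dx": -0.024, "dy": 0.235, "dz": 0, "rx": 0, "ry": 0, "rz": 0, "hand": 0.04}, {"dx": -0.024, "dy": 0.248, "dz": 0, "rx": 0, "ry": 0, "rz": 0, "hand": 0.04}, {"dx": -0.024, "dy": 0.251, "dz": 0, "rx": 0, "ry": 0, "rz": 0, "hand": 0.04}, {"dx": -0.024, "dy": 0.251, "dz": 0.01, "rx": 0, "ry": 0, "rz": 0, "hand": 0.04}, {"dx": -0.024, "dy": 0.251, "dz": 0.02, "rx": 0, "ry": 0, "rz": 0, "hand": 0.04}, {"dx": -0.024, "dy": 0.251, "dz": 0.02, "rx": 0, "ry": 0, "rz": 0, "hand": 0.04}, {"dx": -0.024, "dy": 0.251, "dz": 0.02, "rx": 0, "ry": 0, "rz": 0, "hand": 0.04}, {"dx": -0.024, "dy": 0.251, "dz": 0.02, "rx": 0, "ry": 0, "rz": 0, "hand": 0.04}])

```text
t: 15.73
ee_pos: [0.6357, 0.0225, 0.0996]
ee_rot: [0.003, 1.0, -0.001, -0.0]
wrist_force: [0.3, 0.4, -1.6]
grip_width: 0.579
grasp_force: 26.4
```

```bash
python3 f.py d3 .6345 .0245 .002 -.002 -.005 .026 .010;python3 b.py 10 steel_disc friction_disc hub
```

```text
15.7333 [0.6357 0.0225 0.0996] [-1.000e-02 -3.141e+00  2.000e-03] 0.5786993113638607 [ 0.3   0.43 -1.65]
steel_disc 0.86 (76, 252) [61. 70.] z0 [ 0.6749 -0.1393  0.    ] z.008 [ 0.6713 -0.134   0.008 ] z.042 [ 0.6559 -0.1114  0.042 ] z.012 [ 0.6695 -0.1313  0.012 ] [136.  67.  26.]
steel_disc 0.64 (280, 265) [106. 112.] z0 [ 0.686   0.0219 -0.    ] z.008 [0.682  0.0219 0.008 ] z.042 [0.6651 0.0221 0.042 ] z.012 [0.68   0.0219 0.012 ] [108. 109. 109.]
steel_disc 0.44 (282, 213) [78. 95.] z0 [0.643  0.0234 0.    ] z.008 [0.6405 0.0233 0.008 ] z.042 [0.6296 0.0233 0.042 ] z.012 [0.6392 0.0233 0.012 ] [28. 28. 28.]
friction_disc 0.8 (282, 214) [81. 96.] z0 [0.644  0.0233 0.    ] z.008 [0.6414 0.0233 0.008 ] z.042 [0.6303 0.0233 0.042 ] z.012 [0.6401 0.0233 0.012 ] [29. 29. 29.]
hub 0.62 (280, 201) [139. 143.] z0 [0.6337 0.0223 0.    ] z.008 [0.6314 0.0223 0.008 ] z.042 [0.6218 0.0224 0.042 ] z.012 [0.6303 0.0224 0.012 ] [87. 85. 84.]
16.0833 [0.6363 0.0253 0.1004] [[-1.0, 0.003, -0.001], [0.003, 1.0, 0.0]] 0.5752902940391026 tip 0.019 [ 0.87 -0.17 -0.94]
```

View pics/d3.png

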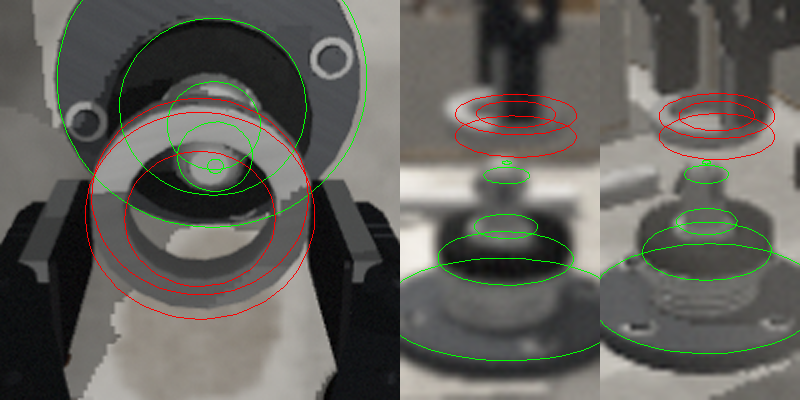

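The wrist view shows the friction disc seated round the stud. The steel disc is held over it, with the ring at (200,200) and the stud tip at (212,165). I'll lower it.

>>> arm_command(commands=[{"dx": 0.0015, "dy": 0.0007, "dz": 0.01, "rx": 0, "ry": 0, "rz": 0, "hand": 0.04}, {"dx": 0.0015, "dy": 0.0007, "dz": 0.02, "rx": 0, "ry": 0, "rz": 0, "hand": 0.04}, {"dx": 0.0015, "dy": 0.0007, "dz": 0.028, "rx": 0, "ry": 0, "rz": 0, "hand": 0.04}, {"dx": 0.0015, "dy": 0.0007, "dz": 0.034, "rx": 0, "ry": 0, "rz": 0, "hand": 0.04}, {"dx": 0.0015, "dy": 0.0007, "dz": 0.038, "rx": 0, "ry": 0, "rz": 0, "hand": 0.04}, {"dx": 0.0015, "dy": 0.0007, "dz": 0.04, "rx": 0, "ry": 0, "rz": 0, "hand": 0.04}, {"dx": 0.0015, "dy": 0.0007, "dz": 0.04, "rx": 0, "ry": 0, "rz": 0, "hand": 0.04}, {"dx": 0.0015, "dy": 0.0007, "dz": 0.04, "rx": 0, "ry": 0, "rz": 0, "hand": 0.04}])

```text
t: 16.75
ee_pos: [0.6348, 0.0259, 0.0601]
ee_rot: [0.001, 1.0, -0.0, 0.0]
wrist_force: [0.0, -0.0, -0.8]
grip_width: 0.578
grasp_force: 26.4
```

>>> arm_command(commands=[{"dx": 0, "dy": 0, "dz": 0.003, "rx": 0, "ry": 0, "rz": 0, "hand": 0.04}, {"dx": 0, "dy": 0, "dz": 0.006, "rx": 0, "ry": 0, "rz": 0, "hand": 0.04}, {"dx": 0, "dy": 0, "dz": 0.007, "rx": 0, "ry": 0, "rz": 0, "hand": 0.04}, {"dx": 0, "dy": 0, "dz": 0.008, "rx": 0, "ry": 0, "rz": 0, "hand": 0.04}, {"dx": 0, "dy": 0, "dz": 0.008, "rx": 0, "ry": 0, "rz": 0, "hand": 0.04}])

```text
t: 17.17
ee_pos: [0.6344, 0.026, 0.0518]
ee_rot: [0.001, 1.0, -0.0, -0.0]
wrist_force: [0.3, 0.6, -1.2]
grip_width: 0.575
grasp_force: 26.4
```

>>> arm_command(commands=[{"dx": 0, "dy": 0, "dz": 0.0015, "rx": 0, "ry": 0, "rz": 0, "hand": 0.04}, {"dx": 0, "dy": 0, "dz": 0.003, "rx": 0, "ry": 0, "rz": 0, "hand": 0.04}, {"dx": 0, "dy": 0, "dz": 0.003, "rx": 0, "ry": 0, "rz": 0, "hand": 0.04}, {"dx": 0, "dy": 0, "dz": 0.003, "rx": 0, "ry": 0, "rz": 0, "hand": 0.04}])

```text
t: 17.5
ee_pos: [0.6348, 0.026, 0.0499]
ee_rot: [0.001, 1.0, 0.0, 0.0]
wrist_force: [-3.4, -0.6, 5.4]
grip_width: 0.58
grasp_force: 27.5
```

>>> arm_command(commands=[{"dx": 0, "dy": 0, "dz": -0.001, "rx": 0, "ry": 0, "rz": 0, "hand": 0.07}, {"dx": 0, "dy": 0, "dz": -0.001, "rx": 0, "ry": 0, "rz": 0, "hand": 0.07}, {"dx": 0, "dy": 0, "dz": -0.002, "rx": 0, "ry": 0, "rz": 0, "hand": 0.07}, {"dx": 0, "dy": 0, "dz": -0.003, "rx": 0, "ry": 0, "rz": 0, "hand": 0.07}, {"dx": 0, "dy": 0, "dz": -0.015, "rx": 0, "ry": 0, "rz": 0, "hand": 0.07}, {"dx": 0, "dy": 0, "dz": -0.04, "rx": 0, "ry": 0, "rz": 0, "hand": 0.07}, {"dx": 0, "dy": 0, "dz": -0.08, "rx": 0, "ry": 0, "rz": 0, "hand": 0.07}, {"dx": 0.02, "dy": -0.01, "dz": -0.11, "rx": 0, "ry": 0, "rz": 0, "hand": 0.07}, {"dx": 0.05, "dy": -0.025, "dz": -0.12, "rx": 0, "ry": 0, "rz": 0, "hand": 0.07}, {"dx": 0.085, "dy": -0.043, "dz": -0.12, "rx": 0, "ry": 0, "rz": 0, "hand": 0.07}, {"dx": 0.12, "dy": -0.06, "dz": -0.12, "rx": 0, "ry": 0, "rz": 0, "hand": 0.07}, {"dx": 0.15, "dy": -0.076, "dz": -0.12, "rx": 0, "ry": 0, "rz": 0, "hand": 0.07}, {"dx": 0.175, "dy": -0.088, "dz": -0.12, "rx": 0, "ry": 0, "rz": 0, "hand": 0.07}, {"dx": 0.19, "dy": -0.096, "dz": -0.12, "rx": 0, "ry": 0, "rz": 0, "hand": 0.07}, {"dx": 0.196, "dy": -0.099, "dz": -0.12, "rx": 0, "ry": 0, "rz": 0, "hand": 0.07}, {"dx": 0.196, "dy": -0.099, "dz": -0.12, "rx": 0, "ry": 0, "rz": 0, "hand": 0.07}, {"dx": 0.196, "dy": -0.099, "dz": -0.12, "rx": 0, "ry": 0, "rz": 0, "hand": 0.07}, {"dx": 0.196, "dy": -0.099, "dz": -0.12, "rx": 0, "ry": 0, "rz": 0, "hand": 0.07}])

```text
t: 19.0
ee_pos: [0.4402, -0.0717, 0.1698]
ee_rot: [0.001, 1.0, -0.0, 0.001]
wrist_force: [0.8, -0.2, -0.4]
grip_width: 0.823
grasp_force: 0.0
```

```bash
cat > k.py <<'E'
from h import *
import sys
from scipy.optimize import minimize
a=np.linspace(0,2*np.pi,60)
def circ(r,z): return np.c_[r*np.cos(a),r*np.sin(a),0*a+z]
parts={'cap':[[(.024,0),(.024,.005)],[(.019,.005),(.019,.039)]],'steel_disc':[[(.026,0),(.026,.01)]],'friction_disc':[[(.032,0),(.032,.012)]]}
def fit(cs,gs,t,z,s0):
    def cost(q):
        s=0
        for c,g in zip(cs,gs):
            b=np.zeros((420,560),np.uint8)
            for P in parts[t]:
                k=cv2.convexHull((proj(c,np.vstack([circ(*x) for x in P])+[q[0],q[1],z if z is not None else q[2]])*8+4).astype(np.int32)); cv2.fillConvexPoly(b,k,1,shift=3)
            s+=np.sum(b!=g)/np.sum(g)
        return s
    n=len(s0); return minimize(cost,s0,method='Nelder-Mead',options=dict(initial_simplex=np.vstack([s0,s0+.006*np.eye(n)])))
if __name__=='__main__':
    o=sensors.get_obs();print(o['t'],o['ee_pos'].round(4))
    for spec in sys.argv[1:]:
        n,t,x,y,z=spec.split(','); x,y,z=float(x),float(y),float(z)
        c=cam(n); capture(n)
        for r in spotter.outline_of(n,t):
            m=r['pixels'].astype(np.uint8); cn=max(cv2.findContours(m,0,1)[0],key=cv2.contourArea); g=cv2.fillPoly(np.zeros_like(m),[cn],1)
            if np.linalg.norm(np.array(r['position'])[::-1]-proj(c,[x,y,z+.01]))<60:
                f=fit([c],[g],t,z,np.array([x,y])); print(n,t,round(r['confidence'],2),f.x.round(4),round(f.fun,3)); break
E
python3 k.py wrist,cap,.4385,-.0725,0 side,cap,.4385,-.0725,0 scene,cap,.4385,-.0725,0 wrist,steel_disc,.634,.025,.048 side,steel_disc,.634,.025,.048 scene,steel_disc,.634,.025,.048 side,friction_disc,.634,.025,.036
```

```text
19.0 [ 0.4402 -0.0717  0.1698]
side cap 0.69 [ 0.4353 -0.0654] 0.113
scene cap 0.89 [ 0.4367 -0.0661] 0.123
scene steel_disc 0.6 [0.6325 0.0273] 1.378
side friction_disc 0.71 [0.6334 0.0336] 1.186
```

```bash
python3 b.py 11 cap steel_disc friction_disc hub; python3 - <<'E'
from h import *
W=cam('wrist');print(proj(W,[[.4385,-.0725,.0],[.4385,-.0725,.039],[.634,.025,.05]]).round())
for n in('side','scene'):
    c=cam(n);capture(n);print(n,proj(c,[[.6345,.0255,.053],[.6345,.0255,.042]]).round(1))
    for t in('steel_disc','friction_disc'):
        for r in spotter.outline_of(n,t):
            m=r['pixels'];ys,xs=np.where(m);print(t,r['confidence'],r['position'],m.sum(),xs.min(),xs.max(),ys.min(),ys.max())
    q=lambda r,z:proj(c,np.c_[r*np.cos(np.linspace(0,6.28,40)),r*np.sin(np.linspace(0,6.28,40)),np.full(40,z)]+[.6345,.0255,0])
    for r,z,h in((.026,.048,.058),(.032,.036,.048)):
        k=np.vstack([q(r,z),q(r,h)]);print('expect',k.min(0).round(),k.max(0).round())
E
```

```text
cap 0.77 (284, 187) [50. 57.] z0 [ 0.441  -0.0708  0.    ] z.008 [ 0.4391 -0.0709  0.008 ] z.042 [ 0.431  -0.0713  0.042 ] z.012 [ 0.4382 -0.071   0.012 ] [127. 130. 128.]
cap 0.45 (357, 371) [10. 23.] z0 [0.6553 0.0122 0.    ] z.008 [0.6479 0.01   0.008 ] z.042 [6.165e-01 6.000e-04 4.200e-02] z.012 [0.6442 0.0089 0.012 ] [11. 11. 11.]
steel_disc 0.54 (214, 373) [ 7. 11.] z0 [ 0.6578 -0.1511  0.    ] z.008 [ 0.6503 -0.1491  0.008 ] z.042 [ 0.6187 -0.1407  0.042 ] z.012 [ 0.6466 -0.1481  0.012 ] [68. 34. 16.]
friction_disc 0.67 (358, 370) [10. 24.] z0 [0.6543 0.0124 0.    ] z.008 [0.647  0.0102 0.008 ] z.042 [0.6157 0.0008 0.042 ] z.012 [0.6433 0.0091 0.012 ] [12. 12. 12.]
hub 0.8 (347, 346) [45. 62.] z0 [ 0.6209 -0.0011  0.    ] z.008 [ 0.6144 -0.003   0.008 ] z.042 [ 0.5867 -0.0109  0.042 ] z.012 [ 0.6111 -0.0039  0.012 ] [51. 50. 49.]
19.95 [ 0.4383 -0.0725  0.1691] [[-1.0, 0.003, -0.0], [0.003, 1.0, 0.0]] 0.8176128362450478 tip 0.019 [-0.37 -0.92  0.89]
[[283. 185.]
 [283. 195.]
 [383. 392.]]
side [[279.6 202.8]
 [279.6 207.3]]
steel_disc 0.84 [256.7, 313.5] 314 297 323 249 265
steel_disc 0.73 [205.8, 278.7] 162 268 289 199 209
friction_disc 0.5 [212.7, 280.2] 201 265 293 203 215
expect [268. 196.] [291. 209.]
expect [265. 199.] [294. 216.]
scene [[261.6 200.9]
 [261.7 205.1]]
steel_disc 0.69 [242.3, 318.5] 278 307 330 235 251
steel_disc 0.17 [189.8, 291.3] 286 280 301 184 198
friction_disc 0.71 [210.0, 264.8] 163 249 275 202 212
expect [250. 194.] [273. 208.]
expect [248. 197.] [275. 214.]
```

>>> arm_command(commands=[{"dx": 0.0006, "dy": 0.003, "dz": 0.04, "rx": 0, "ry": 0, "rz": 0, "hand": 0.062}, {"dx": 0.0006, "dy": 0.003, "dz": 0.08, "rx": 0, "ry": 0, "rz": 0, "hand": 0.062}, {"dx": 0.0006, "dy": 0.003, "dz": 0.115, "rx": 0, "ry": 0, "rz": 0, "hand": 0.062}, {"dx": 0.0006, "dy": 0.003, "dz": 0.135, "rx": 0, "ry": 0, "rz": 0, "hand": 0.062}, {"dx": 0.0006, "dy": 0.003, "dz": 0.146, "rx": 0, "ry": 0, "rz": 0, "hand": 0.062}, {"dx": 0.0006, "dy": 0.003, "dz": 0.146, "rx": 0, "ry": 0, "rz": 0, "hand": 0.062}, {"dx": 0.0006, "dy": 0.003, "dz": 0.146, "rx": 0, "ry": 0, "rz": 0, "hand": 0.062}])

```text
t: 20.83
ee_pos: [0.4382, -0.0697, 0.0233]
ee_rot: [0.001, 1.0, -0.0, -0.0]
wrist_force: [1.2, -0.6, 1.1]
grip_width: 0.73
grasp_force: 0.0
```

```bash
cat > m.py <<'E'
from h import *
import sys; from k import parts,fit
# cap offset rel TCP in wrist view, given height of its underside rel TCP
z=float(sys.argv[1]); c=cam('wrist'); o=sensors.get_obs(); p=o['ee_pos']; im=capture('wrist'); cv2.imwrite('pics/cap.png',im)
print(o['t'],p.round(4),o['grip_width'])
for t in sys.argv[2:]:
    for r in spotter.outline_of('wrist',t)[:2]:
        m=r['pixels'].astype(np.uint8); cn=max(cv2.findContours(m,0,1)[0],key=cv2.contourArea); x,y,w,h=cv2.boundingRect(cn)
        g=cv2.fillPoly(np.zeros_like(m),[cn],1); f=fit([c],[g],'cap',p[2]+z,p[:2].copy())
        print(t,round(r['confidence'],2),r['position'],'box',x,x+w,y,y+h,(f.x-p[:2]).round(4),round(f.fun,3))
q=np.vstack([np.c_[.019*np.cos(np.linspace(0,6.28,60)),.019*np.sin(np.linspace(0,6.28,60)),np.full(60,.039)]])+[p[0],p[1],p[2]+z]; k=proj(c,q); print('exp top',k.min(0),k.max(0))
E
python3 m.py -.023 cap
```

```text
20.8333 [ 0.4382 -0.0697  0.0233] 0.7299593507256575
cap 0.77 [257.5, 285.0] box 237 328 206 321 [-0.0004 -0.0012] 0.08
exp top [239.96395298 241.35523001] [330.39831309 321.91442495]
```

>>> arm_command(commands=[{"dx": 0.001, "dy": 0, "dz": 0, "rx": 0, "ry": 0, "rz": 0, "hand": 0.03}, {"dx": 0.001, "dy": 0, "dz": 0, "rx": 0, "ry": 0, "rz": 0, "hand": 0.03}, {"dx": 0.001, "dy": 0, "dz": 0, "rx": 0, "ry": 0, "rz": 0, "hand": 0.03}, {"dx": 0.001, "dy": 0, "dz": 0, "rx": 0, "ry": 0, "rz": 0, "hand": 0.03}, {"dx": 0.001, "dy": 0, "dz": 0, "rx": 0, "ry": 0, "rz": 0, "hand": 0.03}, {"dx": 0.001, "dy": 0, "dz": 0, "rx": 0, "ry": 0, "rz": 0, "hand": 0.03}], force=30)

```text
t: 21.43
ee_pos: [0.438, -0.0694, 0.0247]
ee_rot: [0.001, 1.0, 0.0, 0.001]
wrist_force: [-1.5, 1.0, 7.7]
grip_width: 0.429
grasp_force: 29.2
```

```bash
python3 m.py -.023 cap
```

```text
21.4333 [ 0.438  -0.0694  0.0247] 0.4287276519364982
cap 0.87 [260.5, 280.2] box 236 326 205 318 [-0.0002 -0.002 ] 0.134
exp top [240.01008918 241.4898648 ] [330.43719342 321.93186471]
```

>>> arm_command(commands=[{"dx": 0, "dy": 0, "dz": -0.01, "rx": 0, "ry": 0, "rz": 0, "hand": 0.03}, {"dx": 0, "dy": 0, "dz": -0.04, "rx": 0, "ry": 0, "rz": 0, "hand": 0.03}, {"dx": 0, "dy": 0, "dz": -0.08, "rx": 0, "ry": 0, "rz": 0, "hand": 0.03}, {"dx": -0.02, "dy": 0.01, "dz": -0.105, "rx": 0, "ry": 0, "rz": 0, "hand": 0.03}, {"dx": -0.05, "dy": 0.024, "dz": -0.11, "rx": 0, "ry": 0, "rz": 0, "hand": 0.03}, {"dx": -0.085, "dy": 0.041, "dz": -0.11, "rx": 0, "ry": 0, "rz": 0, "hand": 0.03}, {"dx": -0.12, "dy": 0.058, "dz": -0.11, "rx": 0, "ry": 0, "rz": 0, "hand": 0.03}, {"dx": -0.15, "dy": 0.072, "dz": -0.11, "rx": 0, "ry": 0, "rz": 0, "hand": 0.03}, {"dx": -0.175, "dy": 0.084, "dz": -0.11, "rx": 0, "ry": 0, "rz": 0, "hand": 0.03}, {"dx": -0.19, "dy": 0.092, "dz": -0.11, "rx": 0, "ry": 0, "rz": 0, "hand": 0.03}, {"dx": -0.197, "dy": 0.095, "dz": -0.11, "rx": 0, "ry": 0, "rz": 0, "hand": 0.03}, {"dx": -0.197, "dy": 0.095, "dz": -0.11, "rx": 0, "ry": 0, "rz": 0, "hand": 0.03}, {"dx": -0.197, "dy": 0.095, "dz": -0.11, "rx": 0, "ry": 0, "rz": 0, "hand": 0.03}, {"dx": -0.197, "dy": 0.095, "dz": -0.11, "rx": 0, "ry": 0, "rz": 0, "hand": 0.03}, {"dx": -0.197, "dy": 0.095, "dz": -0.11, "rx": 0, "ry": 0, "rz": 0, "hand": 0.03}, {"dx": -0.197, "dy": 0.095, "dz": -0.11, "rx": 0, "ry": 0, "rz": 0, "hand": 0.03}])

```text
t: 22.87
ee_pos: [0.6329, 0.0239, 0.1332]
ee_rot: [0.002, 1.0, 0.0, -0.0]
wrist_force: [-0.3, -0.9, -0.3]
grip_width: 0.424
grasp_force: 30.3
```

```bash
python3 m.py -.0247 cap; python3 - <<'E'
from h import *
from scipy.optimize import least_squares
# hub flange fit: edges of the flange top circle (z .012) in the wrist picture by max gradient
im=cv2.GaussianBlur(cv2.cvtColor(cv2.imread('pics/cap.png'),6),(0,0),1).astype(np.float32)
o=sensors.get_obs(); c=cam('wrist'); a=np.linspace(0,2*np.pi,181); p=o['ee_pos']
def fitc(rr,z,x0):
    q=np.array(x0)
    for it in range(4):
        A=[];ok=[]
        for t in a:
            d=np.array([np.cos(t),np.sin(t)]); rs=np.arange(-.005,.005,.0002)
            P=np.c_[q+d*(rr+rs)[:,None],np.full(len(rs),z)]; uv=proj(c,P).astype(np.float32)
            v=cv2.remap(im,uv[:,0],uv[:,1],1)[:,0]; g=np.gradient(v)
            if uv[:,0].min()>5 and uv[:,0].max()<555 and uv[:,1].min()>5 and uv[:,1].max()<250 and g.max()>2.0:
                A.append(d);ok.append(rs[g.argmax()])
        if len(A)<15: return q,len(A),0
        f=least_squares(lambda s:np.array(A)@s-np.array(ok),[0,0],loss='soft_l1',f_scale=.0004); q=q+f.x
    return q.round(4),len(A),np.median(np.abs(f.fun)).round(5)
print('flange',fitc(.055,.012,[.6345,.024]),'rel',end=' ');print((fitc(.055,.012,[.6345,.024])[0]-p[:2]).round(4))
E
```

```text
22.8667 [0.6329 0.0239 0.1332] 0.4237663085005313
cap 0.65 [259.3, 282.5] box 235 326 205 318 [ 0.0005 -0.0023] 0.101
cap 0.26 [168.0, 282.5] box 215 350 131 244 [-0.0409  0.0048] 1.071
exp top [240.4308914  239.70944532] [329.85563022 319.57462444]
flange (array([0.635 , 0.0233]), 135, np.float64(0.00058)) rel [ 0.0016 -0.0011]
```

>>> arm_command(commands=[{"dx": -0.0014, "dy": 0.0014, "dz": 0.008, "rx": 0, "ry": 0, "rz": 0, "hand": 0.03}, {"dx": -0.0014, "dy": 0.0014, "dz": 0.016, "rx": 0, "ry": 0, "rz": 0, "hand": 0.03}, {"dx": -0.0014, "dy": 0.0014, "dz": 0.022, "rx": 0, "ry": 0, "rz": 0, "hand": 0.03}, {"dx": -0.0014, "dy": 0.0014, "dz": 0.027, "rx": 0, "ry": 0, "rz": 0, "hand": 0.03}, {"dx": -0.0014, "dy": 0.0014, "dz": 0.031, "rx": 0, "ry": 0, "rz": 0, "hand": 0.03}, {"dx": -0.0014, "dy": 0.0014, "dz": 0.031, "rx": 0, "ry": 0, "rz": 0, "hand": 0.03}, {"dx": -0.0014, "dy": 0.0014, "dz": 0.031, "rx": 0, "ry": 0, "rz": 0, "hand": 0.03}], force=40)

```text
t: 23.55
ee_pos: [0.6351, 0.0263, 0.1015]
ee_rot: [0.001, 1.0, -0.0, -0.0]
wrist_force: [0.1, -0.4, -0.8]
grip_width: 0.422
grasp_force: 40.2
```

>>> arm_command(commands=[{"dx": 0, "dy": 0, "dz": 0.002, "rx": 0, "ry": 0, "rz": 0, "hand": 0.03}, {"dx": 0, "dy": 0, "dz": 0.004, "rx": 0, "ry": 0, "rz": 0, "hand": 0.03}, {"dx": 0, "dy": 0, "dz": 0.006, "rx": 0, "ry": 0, "rz": 0, "hand": 0.03}, {"dx": 0, "dy": 0, "dz": 0.006, "rx": 0, "ry": 0, "rz": 0, "hand": 0.03}, {"dx": 0, "dy": 0, "dz": 0.006, "rx": 0, "ry": 0, "rz": 0, "hand": 0.03}])

```text
t: 23.97
ee_pos: [0.6353, 0.0254, 0.0961]
ee_rot: [0.002, 1.0, -0.001, -0.0]
wrist_force: [-0.9, -2.1, -0.2]
grip_width: 0.422
grasp_force: 40.2
```

>>> arm_command(commands=[{"dx": 0.0002, "dy": -0.0006, "dz": 0.002, "rx": 0, "ry": 0, "rz": 0, "hand": 0.03}, {"dx": 0.0002, "dy": -0.0006, "dz": 0.004, "rx": 0, "ry": 0, "rz": 0, "hand": 0.03}, {"dx": 0.0002, "dy": -0.0006, "dz": 0.006, "rx": 0, "ry": 0, "rz": 0, "hand": 0.03}, {"dx": 0.0002, "dy": -0.0006, "dz": 0.007, "rx": 0, "ry": 0, "rz": 0, "hand": 0.03}, {"dx": 0.0002, "dy": -0.0006, "dz": 0.007, "rx": 0, "ry": 0, "rz": 0, "hand": 0.03}])

```text
t: 24.38
ee_pos: [0.6371, 0.0254, 0.0915]
ee_rot: [0.002, 1.0, 0.0, 0.002]
wrist_force: [-1.1, -0.4, 8.5]
grip_width: 0.422
grasp_force: 41.0
```

>>> arm_command(commands=[{"dx": 0.001, "dy": 0, "dz": 0.002, "rx": 0, "ry": 0, "rz": 0, "hand": 0.03}, {"dx": 0.001, "dy": 0, "dz": 0.004, "rx": 0, "ry": 0, "rz": 0, "hand": 0.03}, {"dx": 0.001, "dy": 0, "dz": 0.005, "rx": 0, "ry": 0, "rz": 0, "hand": 0.03}, {"dx": 0.001, "dy": 0, "dz": 0.005, "rx": 0, "ry": 0, "rz": 0, "hand": 0.03}])

```text
t: 24.72
ee_pos: [0.6337, 0.0262, 0.0832]
ee_rot: [0.001, 1.0, 0.0, -0.0]
wrist_force: [-0.0, -1.2, -0.3]
grip_width: 0.421
grasp_force: 42.9
```

>>> arm_command(commands=[{"dx": -0.0005, "dy": -0.0004, "dz": 0.002, "rx": 0, "ry": 0, "rz": 0, "hand": 0.03}, {"dx": -0.0005, "dy": -0.0004, "dz": 0.004, "rx": 0, "ry": 0, "rz": 0, "hand": 0.03}, {"dx": -0.0005, "dy": -0.0004, "dz": 0.006, "rx": 0, "ry": 0, "rz": 0, "hand": 0.03}, {"dx": -0.0005, "dy": -0.0004, "dz": 0.008, "rx": 0, "ry": 0, "rz": 0, "hand": 0.03}, {"dx": -0.0005, "dy": -0.0004, "dz": 0.009, "rx": 0, "ry": 0, "rz": 0, "hand": 0.03}, {"dx": -0.0005, "dy": -0.0004, "dz": 0.009, "rx": 0, "ry": 0, "rz": 0, "hand": 0.03}, {"dx": -0.0005, "dy": -0.0004, "dz": 0.009, "rx": 0, "ry": 0, "rz": 0, "hand": 0.03}])

```text
t: 25.3
ee_pos: [0.6343, 0.0262, 0.0761]
ee_rot: [0.001, 1.0, 0.001, -0.001]
wrist_force: [-4.0, -0.4, 9.0]
grip_width: 0.42
grasp_force: 43.7
```

```bash
python3 m.py -.0247 cap; python3 -c "
from h import *
for i in range(3):
    o=sensors.get_obs();print(o['t'],o['ee_pos'].round(4),o['wrist_force'].round(1),o['moment'].round(2));capture('side')"
```

```text
25.3 [0.6343 0.0262 0.0761] 0.42023151234827544
cap 0.91 [258.6, 281.1] box 237 326 205 319 [ 0.0001 -0.0023] 0.095
exp top [240.48193823 239.67953914] [329.90377695 319.57449697]
25.4 [0.6343 0.0261 0.0762] [-5.2 -0.3  8.6] [0.03 1.01 0.01]
25.45 [0.6343 0.0261 0.0762] [-5.2 -0.1  8.8] [-0.01  1.03 -0.  ]
25.5 [0.6343 0.0261 0.0762] [-4.5  0.1  8.5] [0.02 1.   0.03]
```

>>> arm_command(commands=[{"dx": 0.0006, "dy": 0, "dz": 0.0005, "rx": 0, "ry": 0, "rz": 0, "hand": 0.03}, {"dx": 0.0006, "dy": 0, "dz": 0.001, "rx": 0, "ry": 0, "rz": 0, "hand": 0.03}, {"dx": 0.0006, "dy": 0, "dz": 0.001, "rx": 0, "ry": 0, "rz": 0, "hand": 0.03}, {"dx": 0.0006, "dy": 0, "dz": 0.001, "rx": 0, "ry": 0, "rz": 0, "hand": 0.03}, {"dx": 0.0006, "dy": 0, "dz": 0.001, "rx": 0, "ry": 0, "rz": 0, "hand": 0.03}])

```text
t: 25.97
ee_pos: [0.6342, 0.0261, 0.0756]
ee_rot: [0.001, 1.0, 0.001, -0.0]
wrist_force: [-4.4, 0.6, 9.1]
grip_width: 0.42
grasp_force: 43.8
```

```bash
python3 -c "
from h import *
o=sensors.get_obs();print(o['ee_pos'],o['wrist_force'],o['grasp_force'])
print(workorder.sign_off())"
```

```text
[0.63421493 0.02610873 0.0755644 ] [-4.43367864  0.55432707  9.11270476] 43.79090043628821
the job is handed in; nothing more can be done
None
```

I handed the job in at about 26 s with both discs on the hub and the cap snapped on; the gripper is still pushing the cap down with about 9 N. By the arm's readings the seat is 5 to 7 mm down, but I got no pass or fail result back.

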